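# Fit the test gauge to the bench air outlet

### The arm

A 6-joint arm with a two-finger parallel gripper is mounted at the origin on the work surface. World frame = base frame: x ahead of the robot, y to its left, z up, the work surface at z = 0. Lengths are in m, angles in rad, forces in N, time in s.
With the tool pointing down it reaches from about 0.35 to 0.975 m from the base axis. Payload 4.9 kg.
Tool frame: the origin (TCP) lies on the centre line of the jaws, within the pads' length; the fingertips stand 14 mm ahead of it and the grasp point (between the pads) lies 5 mm behind it; y points along the fingers, z is the direction in which the jaws open and shut, and the axes are right-handed (so a half turn about y gives the same grasp; the last joint's range is limited). The gripper opens to 85 mm and grips with 20 to 120 N. Pads are 22 mm wide; open, the fingers measure 114 mm over their backs; the gripper's body (76 mm by 85 mm) begins 54 mm behind the grasp point. The pads swing forward as they close: fully open they stand 13 mm farther back than shut.
Start: joints at [0.994, 0.053, 1.613, -0, 1.476, -0.119], TCP at [0.276, 0.561, 0.21] pointing down, gripper open.
Joint ranges: [-3.01, 3.01], [-1.01, 2.22], [0.06, 2.58], [-1.02, 4.17], [0.09, 2.62], [-3.14, 3.14]. Speed limits (rad/s): [2.57, 2.57, 3.14, 3.14, 3.14, 3.14].

### API

Orientations are given as a rotation vector (axis times angle).
In Python, from station import ctrl gives the robot as it stands.
- The arm moves only by the tool servo_tool, never from a script. Its arguments are lists of equal length, an entry for each row: "delta_pos": the shift along the tool's x, y, z in m, a list of three; "dr": the turn, a rotation vector about the tool's x, y, z in degrees, a list of three; "grip": the opening, from 0 (shut) to 1 (fully open). In form: {"delta_pos": [[x, y, z], ...], "dr": [[rx, ry, rz], ...], "grip": [grip, ...]}. A call has 1 to 5 rows; each row shifts and turns the pose as measured when the row begins, along the tool's axes as they then stand; what a row does not reach is not made up. A row lasts 1/8 s, in which the tool goes at most 62.5 mm and 10.7 degrees, less where a joint would pass 70% of its speed; a pose out of reach is approached as far as the arm can. A call is refused whole if a number of a shift passes 0.0625 or a number of a turn 10.7, either way. A call with a gripper value outside its range is refused whole. The fingers move at their own pace and stop on an object; "grip_force" is the grip in N (left out, the last holds). Time passes only in rows, so rows that do not move let the fingers close. It gives the time, the measured TCP pose, the force and the opening at its end, in the units of the state.
- ctrl.get_obs(): the state, without advancing time (a new reading comes with each control period).
- ctrl.get_image(name): name is "scene" or "top"; returns the picture (400x640x3 uint8, red, green, blue); there is no depth.
- ctrl.camera_params(name): a dict with "fovy" (degrees; the focal length in pixels is half the picture's height over the tangent of half this angle, whatever the lens; pixels are square), "cx", "cy" (the principal point, pixels), "eye" and "rotation" of the camera in the world. Camera axes: x right, y down, z forward; pixel columns grow to the right and rows downward; lengths in m; the calibration is good to about 2 mm. A picture is of the moment at which its call begins. camera_params takes no time and is no camera call.
- ctrl.finish_job(): hands the job in, once; it reports no verdict.
Trained networks look in the newest picture that a camera, given by its name, has taken for a name from the list of things; names that differ only in an ending like _2 or _b are one class to them, and where a whole thing is asked for, a point or a joint stands for the part that bears it (a point fixed in the world has none). Each returns a list of dicts, best first, with "score" (0 to 1); they miss things now and then, are a little off and sometimes report something else, mostly with a low value. They report only what shows in the picture. A call takes as long as a camera call. They do not tell look-alikes from the thing itself.
- ctrl.masks_of(camera, label): "pixels" (400x640 bool, what is visible of it) and "extent" ([left, top, right, bottom] in pixels, round what is visible of it).
The state is a dict: "t": time; "q": joint angles; "dq": joint speeds; "effort": joint torques, N m; "tool_pos": TCP position; "tool_rot": TCP orientation; "contact_force": force on the tool from outside, world axes, zero at the start; "wrist_torque": the same for the moment, N m; "opening": finger opening in m.
Only numpy, scipy, OpenCV 4.12 (cv2) and the standard library are available. Lean on these libraries where they do the work, as an engineer would, in place of code of your own. Each camera call takes 0.05 s, during which the arm holds its last target.

### The job

Fit the dial gauge to the bench air outlet so the line pressure can be read: press the coupling's collar fully down so that the blanking plug springs up free, pull the plug out and leave it in the steel tray. Then lift the gauge from the wooden rack, keep it upright, and push it into the coupling until it locks and the collar has snapped back up. Last, with the gauge locked and not before, swing the valve's lever a quarter turn to fully open, in line with the pipe; leave the shoe lasts, the can, the hammer, the tape and the other fittings in the rack where they are.

Things in the scene. Friction and masses are not known exactly. Their poses are not given: they have to be found in the camera images.
- station: the bench air outlet, bolted down: an aluminium base plate 70 x 240 x 8 mm; origin at the centre of its underside, on the bench. Its y axis runs along the plate and pipe. On it: an aluminium block (46 x 50 mm, top 70 mm high) at y = -80 mm that carries the upright brass and steel quick coupling; a horizontal pipe 45 mm high (top 64 mm at the valve body) with a brass ball valve at y = +35 mm; the supply elbow at y = +96 mm
- coupling_mouth (a point): centre of the coupling's mouth, 121 mm above the bench, axes as the station's. Bore 15.6 mm with a chamfer to 20 mm at the mouth. A locked nipple's tip is 27 mm below this point; a released one springs up 7 mm and then stands loose, upright in the bore (tip 20 mm below). Pushing a nipple in takes up to about 16 N; it must go in at least 27 mm and may go 2.5 mm further, then rests at 27 mm
- collar (a joint): travel of the coupling's release collar in m: 0 up, 0.006 fully down. Spring 2 N at the top to 6.5 N at the bottom. From about 0.0047 down the nipple is freed and sprung up; let go, the collar then stays 3 to 4.6 mm down until the loose nipple is pulled out. Entering nipples push the collar down by themselves and it snaps up to 0 when they lock
- collar_top (a point): centre of the collar's flat top ring: steel sleeve 36 mm across, 22 mm open inside; the ring stands 7 mm above the coupling's mouth (128 mm above the bench) when up
- plug: steel blanking plug, 60 g; origin at the tip of its nipple, z along it towards the head. Nipple 14 mm thick with a groove, up to z = 39 mm; round knurled head 20 mm across from z = 39 to 64 mm. At first locked upright in the coupling, with its head 5 mm above the collar
- plug_mid (a point): middle of the plug, 32 mm from its tip
- gauge: dial pressure gauge, 150 g, standing in one of the rack's three holes; origin at the tip of its nipple (same nipple as the plug's, up to z = 40 mm), z up along it, brass hexagon 24 mm across at z = 40 to 53 mm. Round dark case 50 mm across and 28 mm thick, its axis along x, centred at z = 81 mm (top at 106 mm); white dial on the -x side, so that y lies across the case
- gauge_dial (a point): centre of the gauge's case
- rack: wooden rack 70 x 250 x 40 mm, fixed; origin at the centre of its underside. Holes 16 mm wide and 30 mm deep at y = -90, 0 and +90 mm hold the gauge, the nozzle and the silencer in any order
- nozzle: air nozzle in the rack, stays there: slender, 12 mm thick above its hexagon, 114 mm long; origin at the tip of its nipple, z up
- silencer: silencer in the rack, stays there: bronze cylinder 21 mm across, 84 mm long; origin at the tip of its nipple, z up
- tray: steel parts tray, fixed, 170 (x) x 120 (y) x 30 mm, wall and floor 4 mm; origin at the centre of its underside. A brass reducer, 25 mm across and 22 mm high, stands in its corner at about x = +60, y = +30 mm
- reducer: the brass reducer in the tray, origin under its centre; it may be touched
- lever (a joint): valve lever angle in rad: 0 shut (lever points along the station's -x, across the pipe), 1.571 fully open against its stop (points along the station's +y, along the pipe). It turns clockwise seen from above, stays where it is left, and takes about 2.5 N at the grip
- lever_pivot (a point): the lever's upright turning axis, on the station at x = 0, y = +35 mm, 79 mm above the bench
- lever_grip (a point): on the lever's black grip, 75 mm from the pivot, at mid height, 79 mm above the bench. The grip is 58 mm long (39 to 97 mm from the pivot), 22 mm wide and 14 mm high, and lies above the pipe when open
- last_a: dark blue-grey shoe last, 255 x 85 x 106 mm, behind; stays; origin under its middle
- last_b: light grey shoe last of the same size, behind; stays; origin under its middle
- hammer: hammer lying in front; stays
- cement: can of cement, 84 mm across and 100 mm high; stays; origin under its centre
- tape: roll of tape lying flat, 90 mm across and 24 mm high; stays; origin under its centre
There are look-alikes about, which are no part of the job. Of the things that look like the gauge, the middle-sized one is meant.

How it is judged:
By the outcome, as a careful person would: the job done as asked, in the order asked, and still so for the second after the job is handed in, with the robot touching nothing.
It also fails if it takes over 64 s, if anything falls off the work surface, if the arm or the gripper's body presses on something with over 40 N, if the wrist force passes 120 N, or if a joint passes its speed limit or range.

## Working session

There is one attempt and no reset: what is moved stays moved. The work goes in short steps, Python scripts to look and compute and a tool call to move; the robot and the scene stay as the last step left them, time stands still between calls to the robot, and variables do not carry over. Pictures are saved under pics/ and viewed, and the job is handed in when it is done.

Besides the shell and the picture viewer there is one more tool, called after "Call:" by a JSON object that holds its "method" and its "body". servo_tool: Moves the arm, as the interface text tells. Its arguments: {"type":"object","properties":{"delta_pos":{"type":"array","items":{"type":"array","items":{"type":"number"}}},"dr":{"type":"array","items":{"type":"array","items":{"type":"number"}}},"grip":{"type":"array","items":{"type":"number"}},"grip_force":{"type":"number"}},"required":["delta_pos","dr","grip"]}

```bash
ls; mkdir -p pics
python3 - <<'E'
from station import ctrl
import cv2
for n in ("scene","top"):
    im=ctrl.get_image(n); cv2.imwrite(f"pics/{n}0.png",im[:,:,::-1]); 
    print(n,ctrl.camera_params(n))
o=ctrl.get_obs(); print(o)
E
```

```text
pics
scene {'fovy': 47.566247142872115, 'cx': 320.46878666359635, 'cy': 199.49384131464754, 'eye': array([1.40394192, 0.3856433 , 0.85083807]), 'rotation': array([-1.37180365, -2.03485034,  1.02304508])}
top {'fovy': 53.245873696556664, 'cx': 317.7342121802236, 'cy': 202.17787084902193, 'eye': array([ 0.43422642, -0.00677102,  1.44671191]), 'rotation': array([-2.17633065,  2.20160142, -0.0898171 ])}
{'t': 0.1, 'q': array([ 9.93993099e-01,  5.33428178e-02,  1.61417210e+00,  1.34279495e-05,
        1.47602121e+00, -1.18963481e-01]), 'dq': array([ 0.00023393, -0.00063531, -0.00351235, -0.00077938,  0.00207464,
       -0.00068413]), 'effort': array([ 1.42325016e-04, -3.94905746e+01, -3.71362567e+01, -9.54621692e-05,
        3.96564908e-03,  1.81152825e-05]), 'tool_pos': array([0.27589324, 0.56012133, 0.20834458]), 'tool_rot': array([-1.54264617,  0.35964242, -0.35857407]), 'contact_force': array([-0.37960397, -0.20193012, -0.44629871]), 'wrist_torque': array([ 0.07927455, -0.02139003,  0.03245493]), 'opening': 0.08569008844628831}
```

View pics/scene0.png

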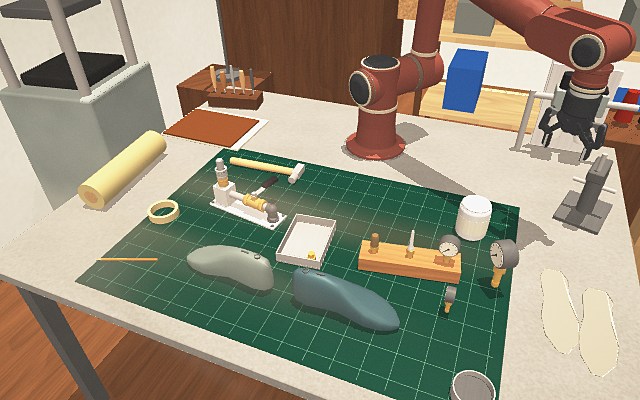

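View pics/top0.png

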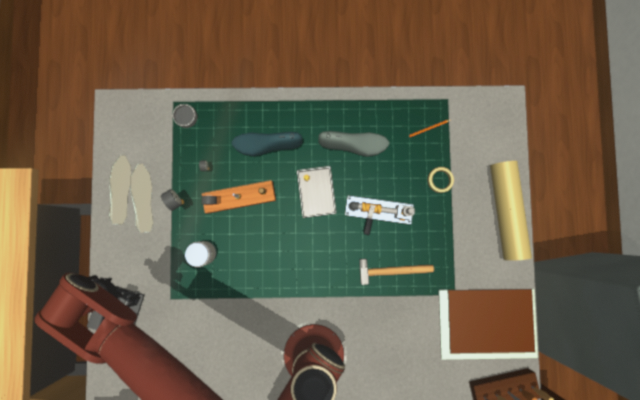

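```bash
cat > h.py <<'E'
import numpy as np, cv2
from scipy.spatial.transform import Rotation as R
from scipy.optimize import least_squares
from station import ctrl
def cam(n):
    p=ctrl.camera_params(n); f=200/np.tan(np.radians(p['fovy'])/2)
    return p,f,R.from_rotvec(p['rotation']).as_matrix()
def proj(n,P):
    p,f,M=cam(n); c=(np.atleast_2d(P)-p['eye'])@M
    return np.c_[c[:,0]/c[:,2]*f+p['cx'],c[:,1]/c[:,2]*f+p['cy']]
def ray(n,uv):
    p,f,M=cam(n); d=M@np.array([(uv[0]-p['cx'])/f,(uv[1]-p['cy'])/f,1]); return p['eye'],d/np.linalg.norm(d)
def atz(n,uv,z):
    e,d=ray(n,uv); return e+d*(z-e[2])/d[2]
def tri(a,b):
    (e1,d1),(e2,d2)=ray("scene",a),ray("top",b)
    A=np.c_[d1,-d2]; s=np.linalg.lstsq(A,e2-e1,rcond=None)[0]
    p,q=e1+s[0]*d1,e2+s[1]*d2; return (p+q)/2,np.linalg.norm(p-q)
def crop(n,u0,v0,w,h,s,fn,im=None):
    if im is None: im=ctrl.get_image(n)
    c=cv2.resize(im[v0:v0+h,u0:u0+w],None,fx=s,fy=s,interpolation=cv2.INTER_CUBIC)
    cv2.imwrite("pics/"+fn,c[:,:,::-1])
E
python3 - <<'E'
from h import *
for n in("scene","top"):
    im=ctrl.get_image(n)
    for l in("station","plug","collar","gauge","rack","tray","reducer","lever","nozzle","silencer","lever_grip"):
        for m in ctrl.masks_of(n,l)[:4]:
            ys,xs=np.nonzero(m['pixels'])
            print(n,l,round(m['score'],2),m['extent'],'c',xs.mean().round(1),ys.mean().round(1),len(xs))
    if n=="scene":
        crop(n,200,145,100,85,8,"s_st.png",im); crop(n,350,220,180,100,4.4,"s_rk.png",im)
        crop(n,270,205,75,70,8,"s_tr.png",im)
    else:
        crop(n,340,185,80,55,9,"t_st.png",im); crop(n,195,155,145,65,5.5,"t_rk.png",im)
E
```

```text
scene station 0.87 [209.8, 165.4, 285.4, 226.8] c 245.7 201.9 2048
scene station 0.58 [253.4, 173.8, 277.8, 195.4] c 265.6 184.9 186
scene plug 0.62 [214.3, 157.3, 228.8, 169.3] c 219.5 163.2 89
scene plug 0.48 [249.1, 175.3, 279.7, 196.7] c 265.0 185.6 175
scene plug 0.43 [215.1, 164.0, 226.9, 177.5] c 221.4 173.0 100
scene gauge 0.83 [434.2, 238.4, 461.8, 263.3] c 448.8 246.8 467
scene gauge 0.46 [445.1, 289.1, 459.4, 311.6] c 449.6 296.7 211
scene rack 0.62 [356.1, 238.7, 459.6, 287.3] c 409.5 262.2 2771
scene rack 0.25 [453.0, 193.7, 490.8, 243.8] c 473.0 217.4 1385
scene rack 0.19 [369.4, 233.7, 383.2, 251.3] c 374.3 242.2 142
scene tray 0.88 [276.3, 211.3, 334.5, 270.2] c 306.1 240.4 2253
scene tray 0.49 [188.1, 243.1, 273.1, 289.4] c 233.5 265.0 2502
scene reducer 0.62 [309.7, 248.9, 315.6, 260.4] c 311.0 254.9 48
scene reducer 0.24 [216.0, 170.0, 227.1, 179.1] c 221.2 173.2 97
scene lever 0.45 [251.1, 176.8, 279.2, 196.9] c 265.1 185.3 179
scene silencer 0.7 [371.2, 235.0, 380.9, 251.5] c 373.9 243.4 139
scene silencer 0.19 [437.9, 236.3, 462.4, 263.7] c 449.0 246.7 423
scene lever_grip 0.74 [251.3, 173.4, 279.0, 195.6] c 265.5 184.8 175
top station 0.95 [341.7, 194.8, 413.7, 234.4] c 377.0 211.1 1369
top plug 0.61 [401.6, 208.0, 413.0, 214.2] c 406.2 212.0 58
top plug 0.52 [407.3, 212.3, 417.4, 213.8] c 410.2 210.8 45
top collar 0.54 [400.9, 206.0, 412.1, 215.1] c 405.4 211.9 71
top gauge 0.7 [160.3, 190.5, 180.4, 210.5] c 170.7 200.1 344
top gauge 0.53 [198.5, 157.9, 207.6, 172.1] c 203.1 165.3 86
top gauge 0.5 [201.9, 195.4, 218.0, 207.6] c 208.5 200.0 140
top rack 0.64 [202.2, 180.4, 275.0, 213.4] c 240.5 196.9 1292
top tray 0.73 [298.0, 166.7, 338.2, 217.1] c 316.2 191.9 1588
top lever 0.58 [363.9, 204.9, 371.5, 234.4] c 368.5 221.6 177
top lever_grip 0.51 [364.9, 204.4, 374.1, 233.0] c 368.8 220.4 173
```

View pics/s_st.png

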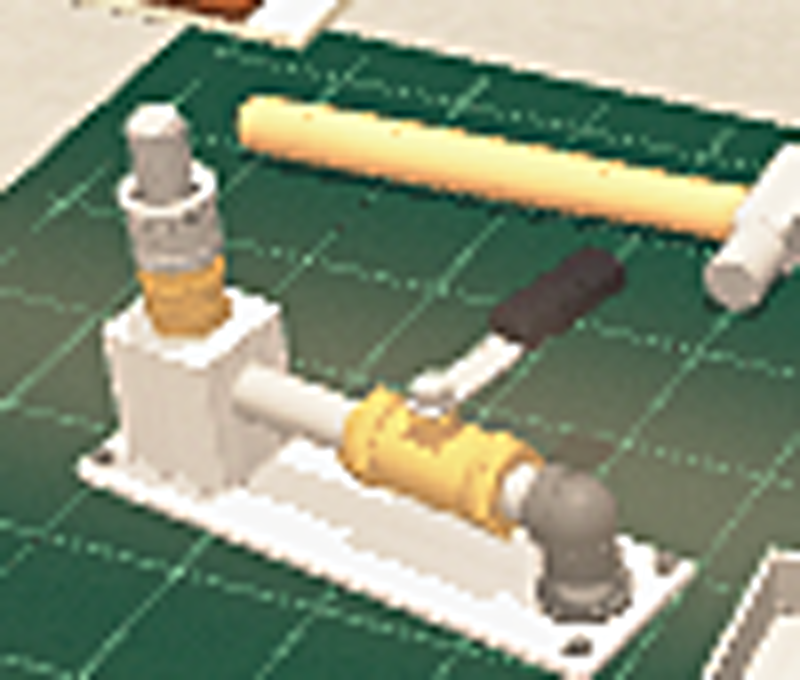

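View pics/t_st.png

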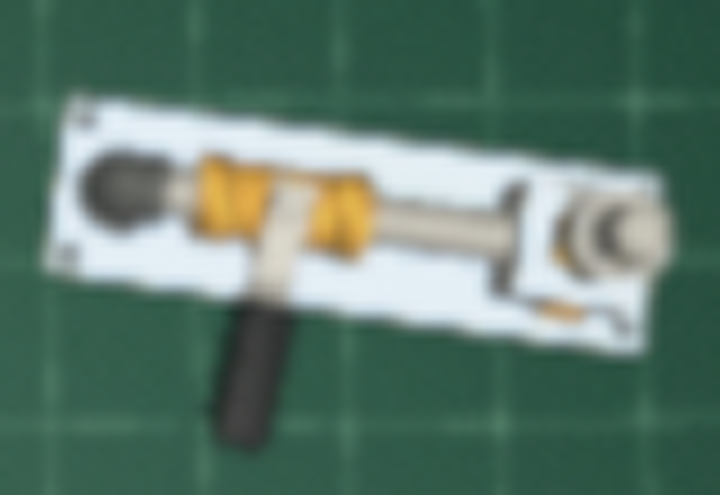

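View pics/s_rk.png

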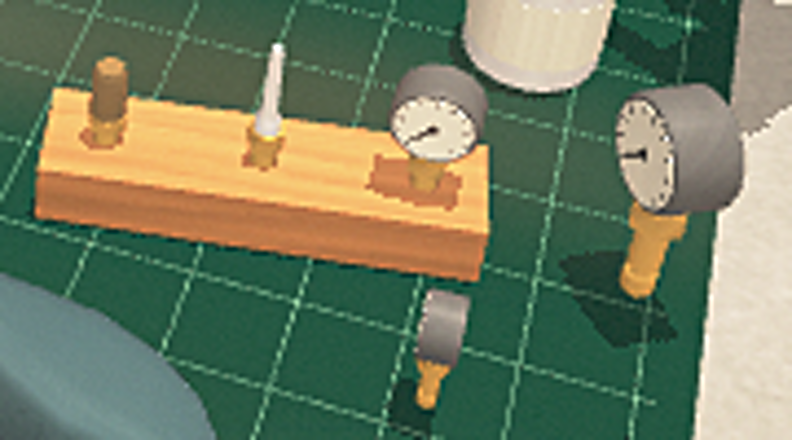

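View pics/t_rk.png

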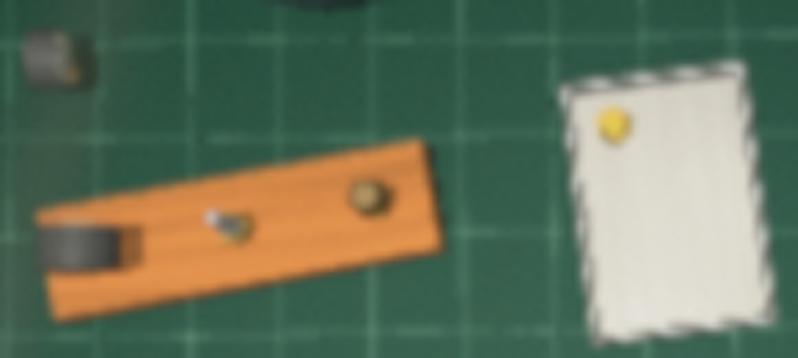

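View pics/s_tr.png

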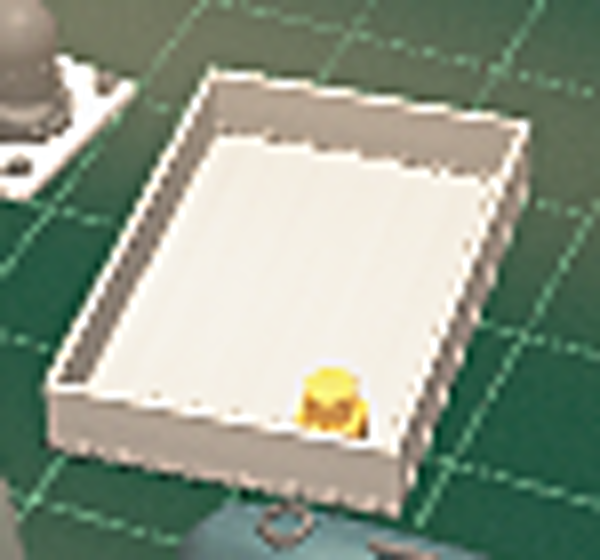

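Things that could be taken for the gauge, in scene pixels:
- (449,246): in the rack, medium
- (503,258): large, off the mat edge
- (449,297): small, lying in front

By the description I choose the one in the rack at (449,246), which is (208,200) in top. The close crop shows a white dial on the scene-camera side. Next I fit the poses.

```bash
cat > fit.py <<'E'
from h import *
def px(u,v,s,o): return ((u+.5)/s-.5+o[0],(v+.5)/s-.5+o[1])
def fit(L,x0):
    def W(p,P): 
        c,s=np.cos(p[2]),np.sin(p[2]); P=np.array(P)*1e-3
        return np.array([p[0]+c*P[0]-s*P[1],p[1]+s*P[0]+c*P[1],P[2]])
    def res(p): return np.concatenate([(proj(n,W(p,P))[0]-uv) for n,uv,P in L])
    r=least_squares(res,x0,loss='soft_l1'); e=res(r.x).reshape(-1,2)
    return r.x,e
S=lambda u,v:px(u,v,8,(200,145)); T=lambda u,v:px(u,v,9,(340,185))
st=[("scene",S(80,465),(35,-120,8)),("scene",S(585,678),(35,120,8)),("scene",S(693,566),(-35,120,8)),
("top",T(70,95),(35,120,8)),("top",T(662,172),(35,-120,8)),("top",T(642,352),(-35,-120,8)),("top",T(45,270),(-35,120,8)),
("top",T(640,232),(0,-80,158)),("scene",S(158,120),(0,-80,158)),("scene",S(168,188),(0,-80,128)),("scene",S(623,275),(-97,35,79)),("top",T(241,443),(-97,35,79))]
p,e=fit(st,[.5,-.2,0]); print("station",p,np.degrees(p[2])); print(e.round(1).tolist())
S=lambda u,v:px(u,v,4.4,(350,220)); T=lambda u,v:px(u,v,5.5,(195,155))
rk=[("scene",S(55,88),(-35,-125,40)),("scene",S(40,170),(35,-125,40)),("scene",S(488,235),(35,125,40)),("scene",S(488,145),(-35,125,40)),
("top",T(38,212),(35,125,40)),("top",T(55,320),(-35,125,40)),("top",T(442,250),(-35,-125,40)),("top",T(422,142),(35,-125,40))]
p2,e=fit(rk,[.5,.2,0]); print("rack",p2,np.degrees(p2[2])); print(e.round(1).tolist())
S=lambda u,v:px(u,v,8,(270,205))
tr=[("scene",S(210,70),(-85,-60,30)),("scene",S(528,122),(-85,60,30)),("scene",S(400,448),(85,60,30)),("scene",S(48,382),(85,-60,30)),
("top",T(562,85),(85,60,30)),("top",T(745,65),(85,-60,30)),("top",T(775,320),(-85,-60,30)),("top",T(597,342),(-85,60,30))]
p3,e=fit(tr,[.5,.0,0]); print("tray",p3,np.degrees(p3[2])); print(e.round(1).tolist())
np.savez("poses.npz",st=p,rk=p2,tr=p3)
E
python3 fit.py
python3 - <<'E'
from h import *
o=ctrl.get_obs(); print(R.from_rotvec(o['tool_rot']).as_matrix().round(3))
E
```

```text
station [ 0.51179208 -0.24035249 -0.16148103] -9.252181305852993
[[-0.3, -0.1], [-0.3, -0.4], [0.5, 0.0], [-0.3, -0.7], [-0.5, 0.7], [-0.9, -0.2], [-0.3, -1.0], [-0.3, -0.3], [0.0, -0.4], [0.4, -0.1], [-3.5, -2.2], [1.4, 0.5]]
rack [0.56078408 0.26151077 0.17186361] 9.847059412307377
[[0.1, -0.5], [-0.6, -0.7], [0.1, -0.7], [-0.4, -0.1], [-0.4, -0.3], [-0.2, -0.4], [-0.6, -0.6], [-0.4, -0.3]]
tray [ 0.57619406 -0.01550767  0.11659187] 6.680222057466053
[[-0.2, -0.9], [0.5, -0.7], [-0.2, 0.2], [-0.6, -0.0], [-0.3, -0.1], [-0.4, -0.7], [0.4, -0.0], [-0.7, 0.3]]
[[ 0.897 -0.     0.442]
 [-0.442 -0.     0.897]
 [ 0.    -1.    -0.   ]]
```

```bash
cat > g.py <<'E'
from h import *
Z=np.load("poses.npz")
def W(p,P):
    c,s=np.cos(p[2]),np.sin(p[2]); P=np.atleast_2d(P)*1e-3
    return np.c_[p[0]+c*P[:,0]-s*P[:,1],p[1]+s*P[:,0]+c*P[:,1],P[:,2]]
if __name__=="__main__":
    ga=W(Z['rk'],[0,90,10])[0]; print("gauge hole",ga); cp=W(Z['st'],[0,-80,121])[0]; print("coupling",cp)
    print("pivot",W(Z['st'],[0,35,79]),"grip",W(Z['st'],[-75,35,79]),"tray",Z['tr'])
    t=np.linspace(0,2*np.pi,40)
    def cyl(yaw,dx=0,dy=0):
        out=[]
        for x in(-14,14):
            P=np.c_[np.full(40,x),25*np.cos(t),91+25*np.sin(t)]; out.append(W([ga[0]+dx,ga[1]+dy,yaw],P))
        return out
    ims={n:ctrl.get_image(n) for n in("scene","top")}
    # masks fit of yaw via hull IoU
    M={n:ctrl.masks_of(n,"gauge") for n in ims}
    def pick(n,c):
        b=[m for m in M[n] if abs(np.array(m['extent']).reshape(2,2).mean(0)-c).max()<8]; return b[0]['pixels']
    mk={"scene":pick("scene",(448,250)),"top":pick("top",(209,201))}
    for n,m in mk.items():
        v=cv2.cvtColor(ims[n],cv2.COLOR_RGB2BGR)
    for n,(u0,v0,w,h,s) in {"scene":(425,225,50,50,12),"top":(190,180,45,40,14)}.items():
        rows=[]
        for yw in np.radians([165,180,195] if 0 else [-15,0,15]):
            c=cv2.resize(ims[n][v0:v0+h,u0:u0+w],None,fx=s/3*1.3,fy=s/3*1.3,interpolation=cv2.INTER_CUBIC)[:,:,::-1].copy(); k=s/3*1.3
            for C in cyl(yw):
                q=(proj(n,C)-[u0,v0]+.5)*k-.5
                cv2.polylines(c,[np.round(q*8).astype(np.int32)],True,(255,0,255),1,cv2.LINE_AA,3)
            rows.append(c)
        cv2.imwrite(f"pics/g_{n}.png",np.hstack(rows))
E
python3 g.py
```

```text
gauge hole [0.54539239 0.35018487 0.01      ]
coupling [ 0.49892967 -0.31931171  0.121     ]
pivot [[ 0.51741939 -0.20580783  0.079     ]] grip [[ 0.44339512 -0.19374932  0.079     ]] tray [ 0.57619406 -0.01550767  0.11659187]Traceback (most recent call last):
  File "g.py", line 20, in <module>
    mk={"scene":pick("scene",(448,250)),"top":pick("top",(209,201))}
                                              ~~~~^^^^^^^^^^^^^^^^^
  File "g.py", line 19, in pick
    b=[m for m in M[n] if abs(np.array(m['extent']).reshape(2,2).mean(0)-c).max()<8]; return b[0]['pixels']
                                                                                             ~^^^
IndexError: list index out of range
```

```bash
sed -i '/M={n:/,/v=cv2.cvt/d' g.py; python3 g.py|tail -0
```

```text
Exception ignored on flushing sys.stdout:
BrokenPipeError: [Errno 32] Broken pipe
```

View pics/g_scene.png

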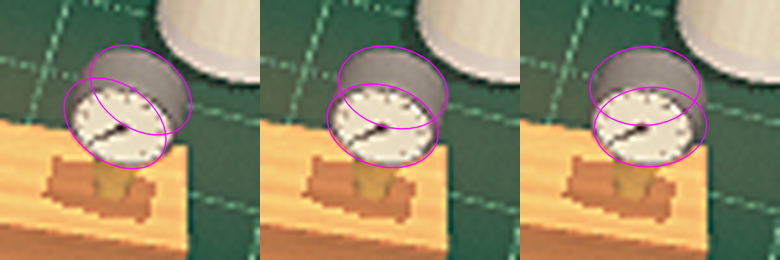

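View pics/g_top.png

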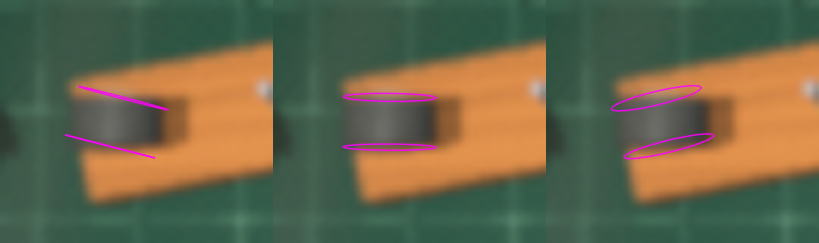

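```bash
cat > plan.py <<'E'
import sys; from h import *
def head(M): return np.degrees(np.arctan2(M[1,2],M[0,2]))
def plan(tgt,hd,step=.05,turn=8.,n=None,show=5):
    o=ctrl.get_obs(); p=o['tool_pos']; M=R.from_rotvec(o['tool_rot']).as_matrix()
    print("t",round(o['t'],2),"pos",p.round(4),"head",head(M).round(2),"down",M[:,1].round(3),"open",round(o['opening'],4),"F",o['contact_force'].round(1),"q",o['q'].round(2))
    d=np.array(tgt)-p
    h=np.radians(hd); Z=np.array([np.cos(h),np.sin(h),0]); Y=np.array([0,0,-1.]); G=np.c_[np.cross(Y,Z),Y,Z]
    rv=R.from_matrix(M.T@G).as_rotvec()
    n=n or int(np.ceil(max(abs(d).max()/step,np.linalg.norm(d)/.06,np.degrees(np.linalg.norm(rv))/turn,1)))
    print("rows",n)
    for k in range(min(n,show)):
        Mk=M@R.from_rotvec(rv*k/n).as_matrix()
        print((Mk.T@(d/n)).round(4).tolist(),np.degrees(rv/n).round(2).tolist())
if __name__=="__main__":
    a=[float(x) for x in sys.argv[1:]]; plan(a[:3],a[3],*(a[4:5]),**({'n':int(a[5])} if len(a)>5 else {}))
E
python3 plan.py 0.499 -0.319 0.23 0
```

```text
t 1.6 pos [0.2762 0.5606 0.2095] head 63.77 down [-0. -0. -1.] open 0.0855 F [-0.3  0.2  0.5] q [ 0.99  0.05  1.61  0.    1.48 -0.12]
rows 18
[0.0327, -0.0011, -0.0384] [0.0, 3.54, -0.0]
[0.035, -0.0011, -0.0363] [0.0, 3.54, -0.0]
[0.0372, -0.0011, -0.034] [0.0, 3.54, -0.0]
[0.0392, -0.0011, -0.0317] [0.0, 3.54, -0.0]
[0.0411, -0.0011, -0.0292] [0.0, 3.54, -0.0]
```

Call:
{"method": "servo_tool", "body": {"delta_pos": [[0.033,-0.004,-0.038],[0.035,-0.004,-0.036],[0.037,-0.004,-0.034],[0.039,-0.004,-0.032],[0.041,-0.004,-0.029]], "dr": [[0,6,0],[0,6,0],[0,6,0],[0,6,0],[0,6,0]], "grip": [0.4,0.4,0.4,0.4,0.4]}}

```text
t: 2.22
tool_pos: [0.3163, 0.3084, 0.2295]
tool_rot: [-1.429, 0.773, -0.775]
contact_force: [0.8, -0.6, 0.2]
opening: 0.0341
```

```bash
python3 plan.py 0.499 -0.319 0.23 0 .055
```

```text
t 2.23 pos [0.3163 0.3084 0.2295] head 33.1 down [ 0.001 -0.001 -1.   ] open 0.0341 F [ 0.8 -0.6  0.2] q [ 0.6  -0.42  1.99 -0.    1.57  0.03]
rows 12
[0.0521, 0.0, -0.0158] [-0.0, 2.76, 0.01]
[0.0528, 0.0, -0.0133] [-0.0, 2.76, 0.01]
[0.0534, 0.0, -0.0107] [-0.0, 2.76, 0.01]
[0.0538, 0.0, -0.0081] [-0.0, 2.76, 0.01]
[0.0542, -0.0, -0.0055] [-0.0, 2.76, 0.01]
```

Call:
{"method": "servo_tool", "body": {"delta_pos": [[0.052,0,-0.016],[0.053,0,-0.013],[0.053,0,-0.011],[0.054,0,-0.008],[0.054,0,-0.005]], "dr": [[0,2.8,0],[0,2.8,0],[0,2.8,0],[0,2.8,0],[0,2.8,0]], "grip": [0.4,0.4,0.4,0.4,0.4]}}

```text
t: 2.85
tool_pos: [0.3926, 0.0395, 0.232]
tool_rot: [-1.341, 0.957, -0.969]
contact_force: [1.0, 0.7, -0.7]
opening: 0.0342
```

```bash
python3 plan.py 0.499 -0.319 0.23 0 .055
```

```text
t 2.85 pos [0.3926 0.0395 0.232 ] head 18.8 down [ 0.009  0.001 -1.   ] open 0.0342 F [ 1.   0.7 -0.7] q [-0.09 -0.57  2.09  0.    1.61 -0.42]
rows 7
[0.0534, 0.0004, -0.0021] [-0.07, 2.69, 0.01]
[0.0534, 0.0004, 0.0004] [-0.07, 2.69, 0.01]
[0.0533, 0.0004, 0.0029] [-0.07, 2.69, 0.01]
[0.0531, 0.0004, 0.0054] [-0.07, 2.69, 0.01]
[0.0528, 0.0004, 0.0079] [-0.07, 2.69, 0.01]
```

Call:
{"method": "servo_tool", "body": {"delta_pos": [[0.053,0,-0.002],[0.053,0,0.0],[0.053,0,0.003],[0.053,0,0.005],[0.053,0,0.008]], "dr": [[0,2.7,0],[0,2.7,0],[0,2.7,0],[0,2.7,0],[0,2.7,0]], "grip": [0.4,0.4,0.4,0.4,0.4]}}

```text
t: 3.48
tool_pos: [0.468, -0.2257, 0.2347]
tool_rot: [-1.237, 1.137, -1.157]
contact_force: [1.0, 0.2, 0.4]
opening: 0.0342
```

```bash
python3 plan.py 0.499 -0.319 0.23 0 .04
```

```text
t 3.48 pos [ 0.468  -0.2257  0.2347] head 4.7 down [ 0.015 -0.001 -1.   ] open 0.0342 F [1.  0.2 0.4] q [-0.6  -0.23  1.83  0.01  1.52 -0.68]
rows 3
[0.0318, 0.0017, 0.0077] [-0.29, 1.57, 0.02]
[0.0316, 0.0017, 0.0086] [-0.29, 1.57, 0.02]
[0.0314, 0.0016, 0.0095] [-0.29, 1.57, 0.02]
```

Call:
{"method": "servo_tool", "body": {"delta_pos": [[0.032,0.002,0.008],[0.032,0.002,0.009],[0.031,0.002,0.009],[0,0,0]], "dr": [[-0.3,1.6,0],[-0.3,1.6,0],[-0.3,1.6,0],[0,0,0]], "grip": [0.36,0.36,0.36,0.36]}}

```text
t: 3.98
tool_pos: [0.4996, -0.3263, 0.2285]
tool_rot: [-1.206, 1.217, -1.217]
contact_force: [-0.8, 0.8, 0.2]
opening: 0.0308
```

```bash
python3 plan.py 0.499 -0.319 0.19 0 .02
python3 - <<'E'
from h import *
crop("scene",180,110,110,90,7,"a1.png"); crop("top",350,160,90,70,8,"a2.png")
E
```

```text
t 3.98 pos [ 0.4996 -0.3263  0.2285] head -0.58 down [-0.001 -0.001 -1.   ] open 0.0308 F [-0.8  0.8  0.2] q [-0.7  -0.02  1.66 -0.    1.51 -0.69]
rows 2
[-0.0037, 0.0193, -0.0003] [0.03, -0.29, 0.03]
[-0.0036, 0.0193, -0.0003] [0.03, -0.29, 0.03]
```

View pics/a1.png

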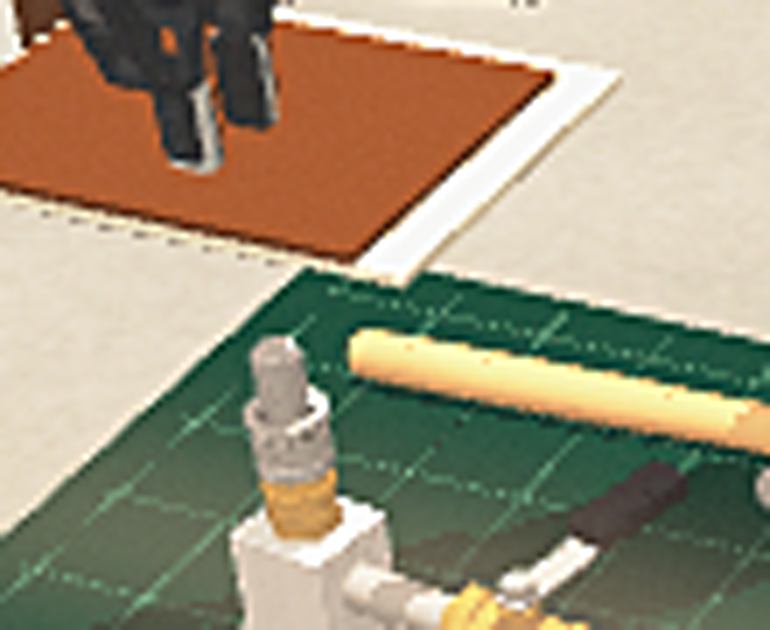

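View pics/a2.png

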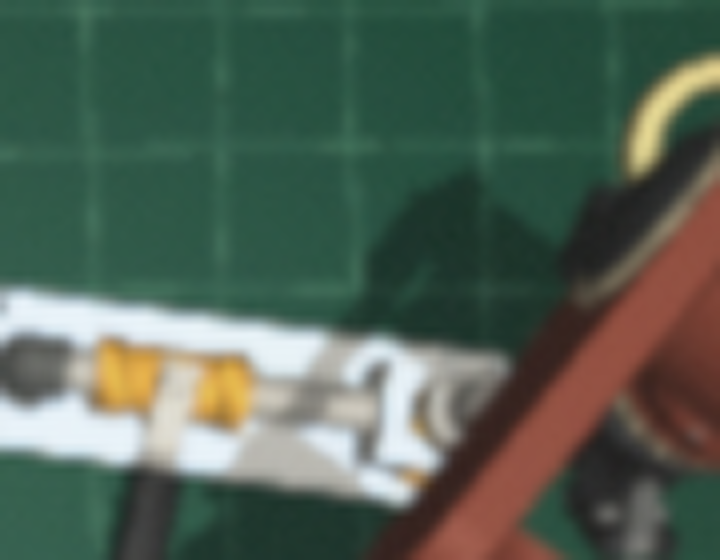

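Call:
{"method": "servo_tool", "body": {"delta_pos": [[-0.0035,0.019,0],[-0.004,0.019,0],[0,0,0]], "dr": [[0,-0.3,0],[0,-0.3,0],[0,0,0]], "grip": [0.36,0.36,0.36]}}

```text
t: 4.45
tool_pos: [0.4986, -0.3137, 0.1876]
tool_rot: [-1.213, 1.207, -1.204]
contact_force: [0.6, 0.4, 0.4]
opening: 0.0312
```

```bash
python3 plan.py 0.499 -0.319 0.16 0 .02
python3 - <<'E'
from h import *
S=lambda u,v:((u+.5)/8-.5+200,(v+.5)/8-.5+145); T=lambda u,v:((u+.5)/9-.5+340,(v+.5)/9-.5+185)
print(tri(S(158,120),T(640,232)), tri(S(168,188),T(603,232)))
o=ctrl.get_obs()
im=ctrl.get_image("scene").copy()
u0,v0,w,h,s=190,120,70,70,8
c=cv2.resize(im[v0:v0+h,u0:u0+w],None,fx=s,fy=s,interpolation=cv2.INTER_CUBIC)[:,:,::-1].copy()
for P in [o['tool_pos']+[0,0,-.014],o['tool_pos'],[.499,-.3193,.158],[.499,-.3193,.128]]:
    q=(proj("scene",P)[0]-[u0,v0]+.5)*s-.5; cv2.drawMarker(c,tuple(int(i) for i in q),(255,0,255),0,12,1)
cv2.imwrite("pics/a3.png",c)
E
```

```text
t 4.45 pos [ 0.4986 -0.3137  0.1876] head 0.32 down [-0.002  0.001 -1.   ] open 0.0312 F [0.6 0.4 0.4] q [-0.69 -0.02  1.72 -0.    1.44 -0.69]
rows 2
[0.0027, 0.0138, 0.0002] [0.05, 0.16, -0.02]
[0.0027, 0.0138, 0.0002] [0.05, 0.16, -0.02]
(array([ 0.49791483, -0.32072014,  0.15581544]), np.float64(0.00047367717299900286)) (array([ 0.500781  , -0.31609777,  0.12909843]), np.float64(0.005145033639045279))
```

View pics/a3.png

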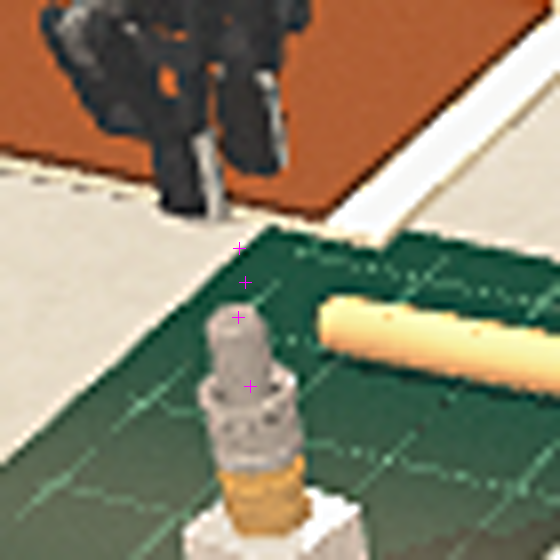

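Run:
```python
from h import *
for z in (0,.014,-.02,-.04): print(z,proj("scene",[.4996,-.3263,.2285-z])[0].round(1), proj("scene",[.2762,.5606,.2095-z])[0].round(1),proj("top",[.2762,.5606,.2095-z])[0].round(1))
im=cv2.imread("pics/scene0.png")[:,:,::-1]; crop("",510,40,110,120,5,"i0.png",im)
print(ctrl.get_obs()['tool_pos'])
```

```text
0 [213.2 137.3] [558.4 164.1] [128.7 285.4]
0.014 [214.  141.7] [556.8 168.7] [130.8 284.7]
-0.02 [212.  130.9] [560.8 157.4] [125.6 286.3]
-0.04 [210.8 124.4] [563.2 150.6] [122.4 287.2]
[ 0.49908775 -0.314202    0.18873193]
```

View pics/i0.png

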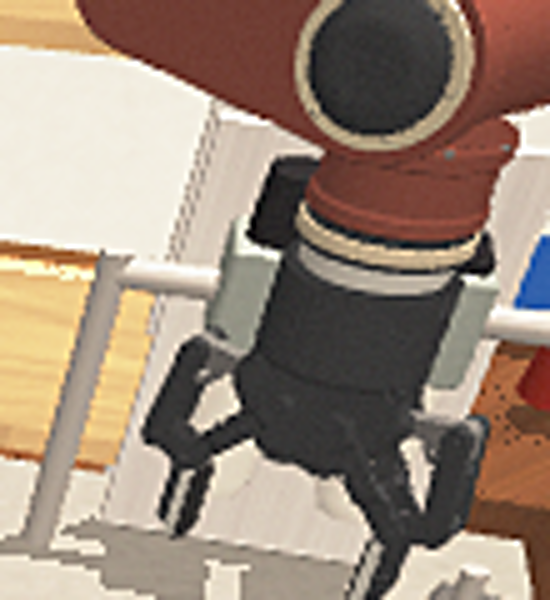

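Run:
```python
from h import *
im=cv2.imread("pics/top0.png")[:,:,::-1]; crop("",70,240,110,80,7,"i1.png",im)
im=ctrl.get_image("scene"); crop("",150,60,140,110,5.5,"i2.png",im)
im=ctrl.get_image("top"); crop("",330,150,110,90,7,"i3.png",im)
```

```text
(no output)
```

View pics/i1.png

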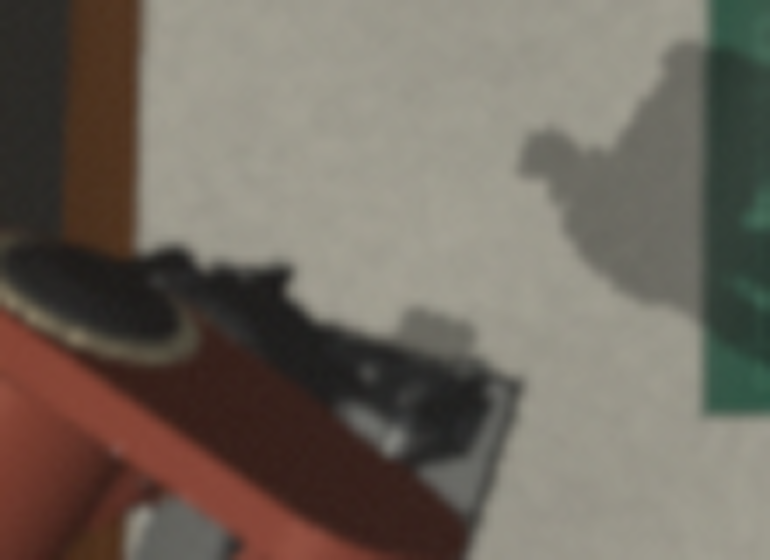

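View pics/i2.png

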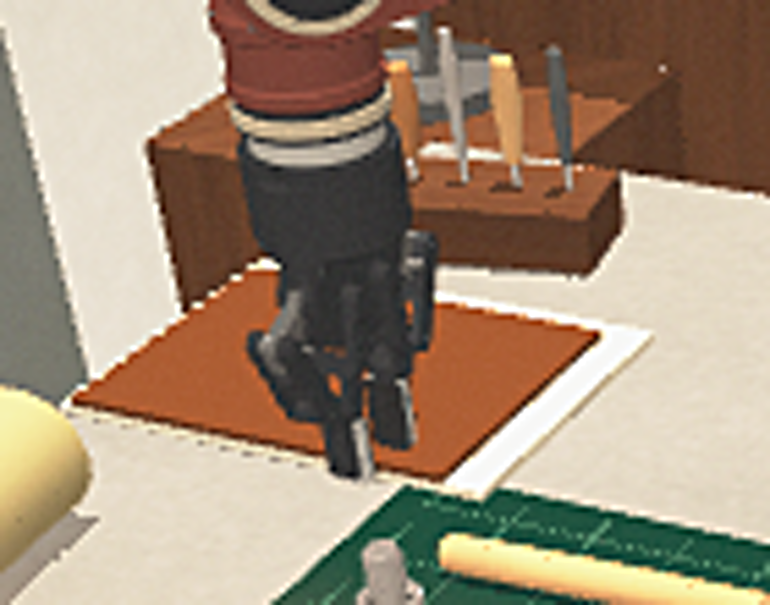

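View pics/i3.png

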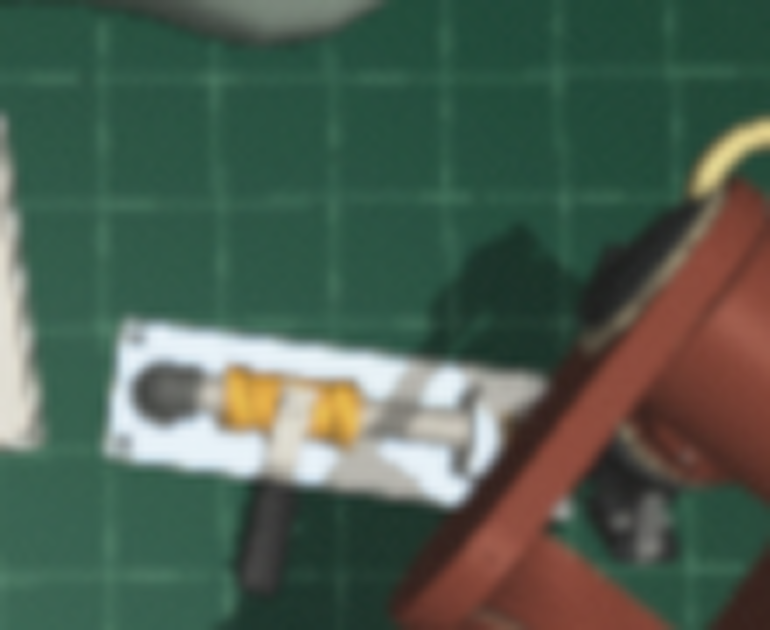

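Run:
```python
from h import *
p=ctrl.get_obs()['tool_pos'];print(p)
for z in (-.014,0,.02,.05,.1,.15,.2,.25): print(z,proj("scene",p+[0,0,z])[0].round(1),proj("top",p+[0,0,z])[0].round(1))
```

```text
[ 0.50000427 -0.31546128  0.19087466]
-0.014 [219.3 154. ] [410.5 209.4]
0 [218.5 149.7] [411.6 209.2]
0.02 [217.4 143.6] [413.2 208.8]
0.05 [215.7 134.1] [415.6 208.2]
0.1 [212.7 117.7] [420.  207.3]
0.15 [209.6 100.5] [424.7 206.2]
0.2 [206.3  82.3] [429.9 205. ]
0.25 [202.9  63.2] [435.6 203.7]
```

Call:
{"method": "servo_tool", "body": {"delta_pos": [[0.003,0.01,-0.001],[0.001,0.008,0]], "dr": [[0,0,0],[0,0,0]], "grip": [0.36,0.36]}}

```text
t: 4.85
tool_pos: [0.5, -0.3206, 0.174]
tool_rot: [-1.212, 1.199, -1.212]
contact_force: [-0.5, 0.2, -0.3]
opening: 0.031
```

Run:
```python
from h import *
for i in range(4):
    o=ctrl.get_obs(); print(o['t'],o['tool_pos'].round(4),o['q'].round(4).tolist(),o['contact_force'].round(1)); im=ctrl.get_image("scene")
crop("",180,100,90,80,8,"a4.png",im)
```

```text
4.85 [ 0.5    -0.3206  0.174 ] [-0.695, -0.0015, 1.728, -0.0008, 1.4077, -0.6997] [-0.5  0.2 -0.3]
4.9 [ 0.4995 -0.3203  0.1728] [-0.6951, -0.0006, 1.7292, -0.0008, 1.4074, -0.6998] [-0.2  0.5 -0.8]
4.95 [ 0.4995 -0.3201  0.1731] [-0.695, -0.0009, 1.7288, -0.0007, 1.4083, -0.6997] [-0.7  0.3 -0.5]
5.0 [ 0.4997 -0.3202  0.1737] [-0.6949, -0.0013, 1.7282, -0.0007, 1.4087, -0.6996] [-0.4  0.7 -0.3]
```

View pics/a4.png

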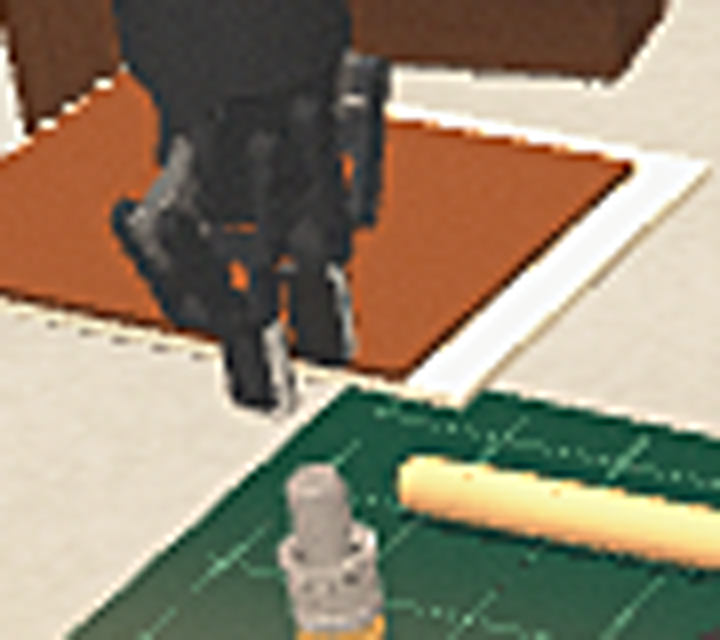

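Call:
{"method": "servo_tool", "body": {"delta_pos": [[0,0.006,0],[0,0.006,0]], "dr": [[0,0,0],[0,0,0]], "grip": [0.36,0.36]}}

```text
t: 5.3
tool_pos: [0.5005, -0.3208, 0.1626]
tool_rot: [-1.211, 1.198, -1.213]
contact_force: [-0.4, -0.1, 0.0]
opening: 0.0306
```

```bash
cat > look.py <<'E'
import sys; from h import *
a=sys.argv; n=a[1]; u,v,w,hh,s=[int(x) for x in a[2:7]]
im=ctrl.get_image(n); o=ctrl.get_obs(); print(round(o['t'],2),o['tool_pos'].round(4),"F",o['contact_force'].round(1),"T",o['wrist_torque'].round(2),"op",round(o['opening'],4),"head",np.degrees(np.arctan2(*R.from_rotvec(o['tool_rot']).as_matrix()[[1,0],2])).round(2),"y",R.from_rotvec(o['tool_rot']).as_matrix()[:,1].round(3))
crop("",u,v,w,hh,s,a[7],im)
E
python3 look.py scene 180 100 90 80 8 a5.png
```

```text
5.35 [ 0.5001 -0.3205  0.1616] F [-1.1 -0.4  0.1] T [-0.04  0.04 -0.  ] op 0.0308 head 0.28 y [ 0.005 -0.005 -1.   ]
```

View pics/a5.png

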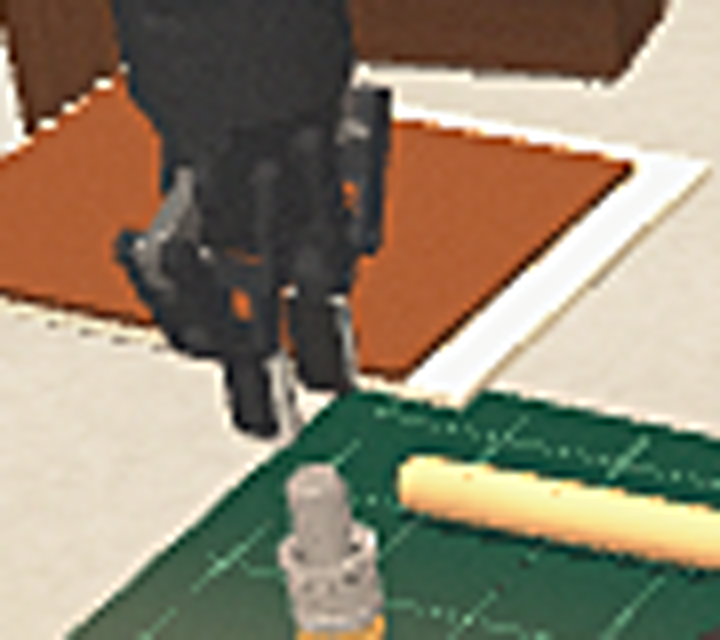

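Call:
{"method": "servo_tool", "body": {"delta_pos": [[0,0.006,0],[0,0.006,0]], "dr": [[0,0,0],[0,0,0]], "grip": [0.36,0.36]}}

```text
t: 5.6
tool_pos: [0.5003, -0.3206, 0.1491]
tool_rot: [-1.212, 1.199, -1.212]
contact_force: [0.6, 0.2, -0.1]
opening: 0.0309
```

```bash
python3 look.py scene 180 100 90 80 8 a6.png
```

```text
5.65 [ 0.4998 -0.3203  0.148 ] F [ 0.4 -0.1 -1. ] T [ 0.02  0.08 -0.01] op 0.0304 head 0.28 y [ 0.004 -0.004 -1.   ]
```

View pics/a6.png

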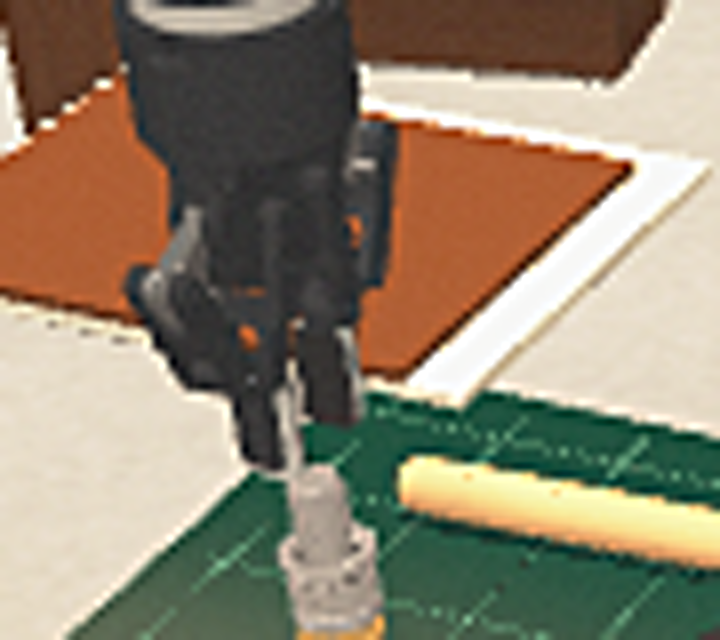

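Call:
{"method": "servo_tool", "body": {"delta_pos": [[0,0.006,0],[0,0.006,0]], "dr": [[0,0,0],[0,0,0]], "grip": [0.36,0.36]}}

```text
t: 5.9
tool_pos: [0.5001, -0.3205, 0.1355]
tool_rot: [-1.212, 1.2, -1.211]
contact_force: [1.4, 0.1, 0.3]
opening: 0.0301
```

```bash
python3 look.py scene 190 120 70 60 11 a7.png
```

```text
5.95 [ 0.4997 -0.3201  0.1346] F [-1.5  0.2 -0.1] T [ 0.01 -0.01 -0.04] op 0.0305 head 0.28 y [ 0.004 -0.004 -1.   ]
```

View pics/a7.png

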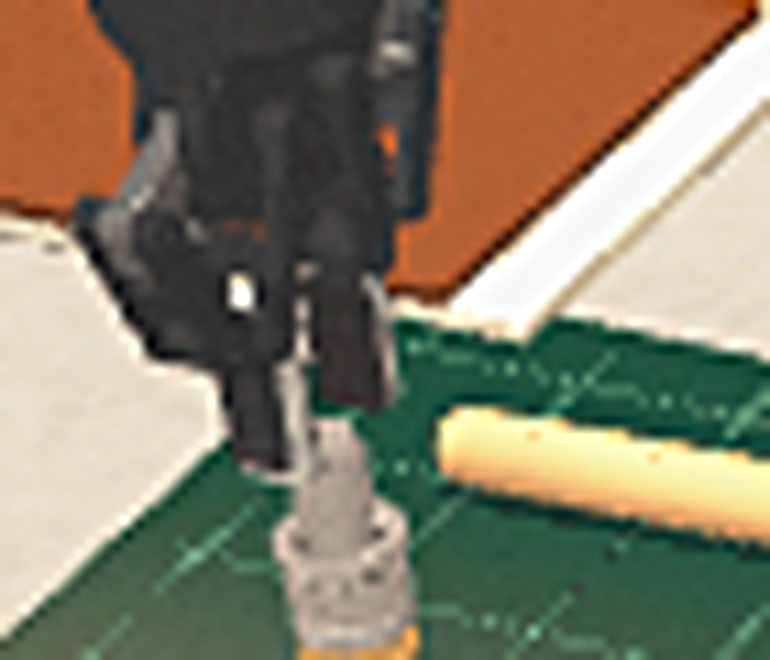

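Call:
{"method": "servo_tool", "body": {"delta_pos": [[0,0.006,0],[0,0.006,0]], "dr": [[0,0,0],[0,0,0]], "grip": [0.36,0.36]}}

```text
t: 6.2
tool_pos: [0.4999, -0.3204, 0.1222]
tool_rot: [-1.212, 1.2, -1.211]
contact_force: [-0.4, -0.1, -0.7]
opening: 0.0311
```

```bash
python3 look.py scene 190 120 70 60 11 a8.png
```

```text
6.25 [ 0.4995 -0.32    0.1213] F [-1.4  0.5 -0.7] T [ 0.02 -0.    0.02] op 0.0308 head 0.28 y [ 0.003 -0.003 -1.   ]
```

View pics/a8.png

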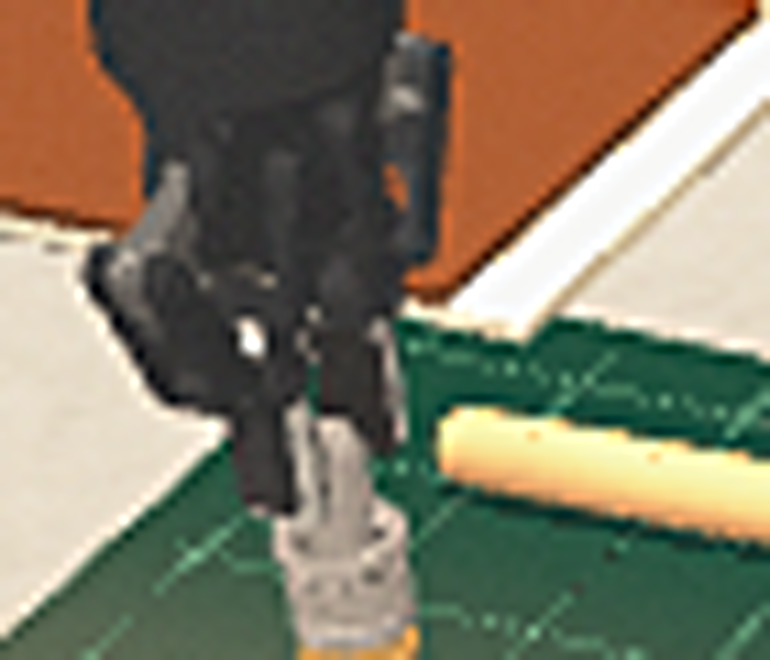

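Call:
{"method": "servo_tool", "body": {"delta_pos": [[-0.002,0.003,0],[0,0.003,0]], "dr": [[0,0,0],[0,0,0]], "grip": [0.3,0.3]}}

```text
t: 6.5
tool_pos: [0.4996, -0.318, 0.1149]
tool_rot: [-1.212, 1.201, -1.21]
contact_force: [0.8, 0.2, -0.2]
opening: 0.0256
```

```bash
python3 look.py scene 190 120 70 60 11 a9.png
```

```text
6.55 [ 0.4994 -0.3179  0.1145] F [-0.7 -0.1 -0. ] T [-0.02 -0.03 -0.01] op 0.0255 head 0.28 y [ 0.003 -0.003 -1.   ]
```

View pics/a9.png

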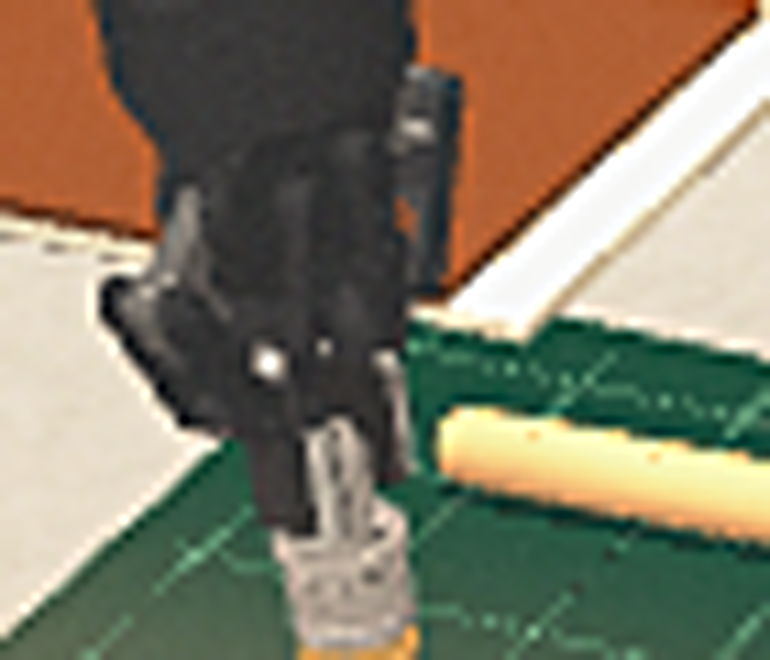

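Call:
{"method": "servo_tool", "body": {"delta_pos": [[0,0.003,0],[0,0.003,0]], "dr": [[0,0,0],[0,0,0]], "grip": [0.3,0.3]}}

```text
t: 6.8
tool_pos: [0.4997, -0.3181, 0.1086]
tool_rot: [-1.212, 1.201, -1.21]
contact_force: [-0.6, 0.7, 0.6]
opening: 0.0254
```

Call:
{"method": "servo_tool", "body": {"delta_pos": [[0,0.003,0],[0,0.003,0]], "dr": [[0,0,0],[0,0,0]], "grip": [0.3,0.3]}}

```text
t: 7.05
tool_pos: [0.4998, -0.3183, 0.1032]
tool_rot: [-1.212, 1.201, -1.21]
contact_force: [-2.4, 2.0, 4.3]
opening: 0.0257
```

```bash
python3 look.py scene 190 120 70 60 11 a10.png
```

```text
7.1 [ 0.4998 -0.3182  0.1028] F [-1.   1.3  4.1] T [0.19 0.27 0.01] op 0.0254 head 0.28 y [ 0.003 -0.004 -1.   ]
```

View pics/a10.png

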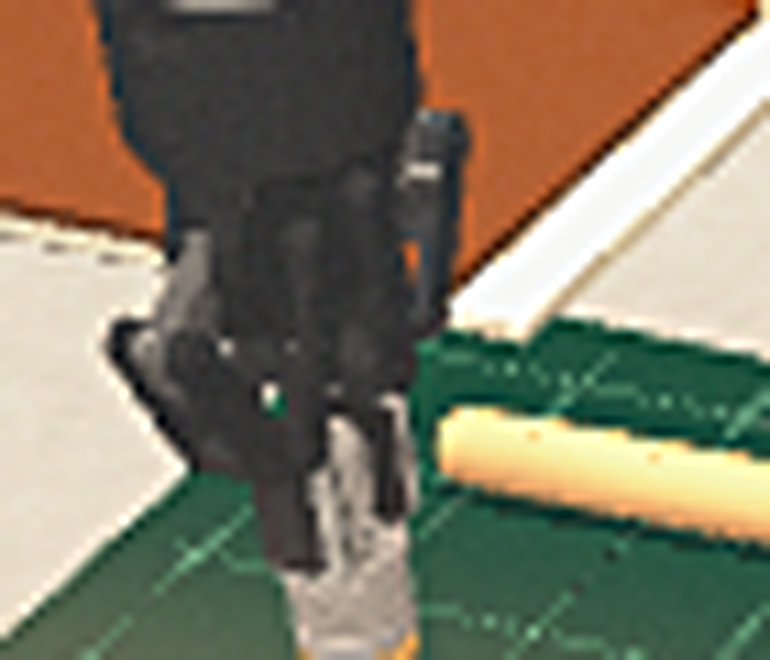

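Call:
{"method": "servo_tool", "body": {"delta_pos": [[0,0.003,0],[0,0.002,0]], "dr": [[0,0,0],[0,0,0]], "grip": [0.3,0.3]}}

```text
t: 7.35
tool_pos: [0.4999, -0.3183, 0.0999]
tool_rot: [-1.212, 1.202, -1.21]
contact_force: [-4.8, 3.1, 12.7]
opening: 0.0256
```

```bash
python3 look.py scene 190 120 70 60 11 a11.png
```

```text
7.4 [ 0.4999 -0.3183  0.1001] F [-4.1  2.8  8.2] T [ 0.56  0.82 -0.11] op 0.0256 head 0.28 y [ 0.003 -0.004 -1.   ]
```

View pics/a11.png

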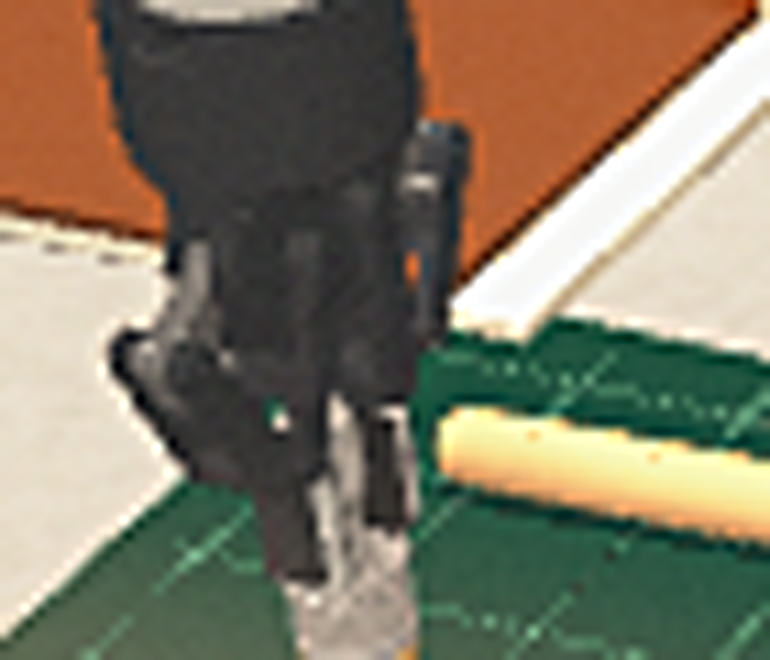

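Call:
{"method": "servo_tool", "body": {"delta_pos": [[0,0.002,0],[0,0.001,0]], "dr": [[0,0,0],[0,0,0]], "grip": [0.3,0.3]}}

```text
t: 7.65
tool_pos: [0.4999, -0.3183, 0.1002]
tool_rot: [-1.213, 1.202, -1.209]
contact_force: [-3.2, 2.1, 5.7]
opening: 0.0255
```

```bash
python3 look.py scene 190 120 70 60 11 a12.png
```

```text
7.7 [ 0.4999 -0.3183  0.1002] F [-1.9  1.7  5.3] T [ 0.43  0.59 -0.08] op 0.026 head 0.29 y [ 0.002 -0.004 -1.   ]
```

View pics/a12.png

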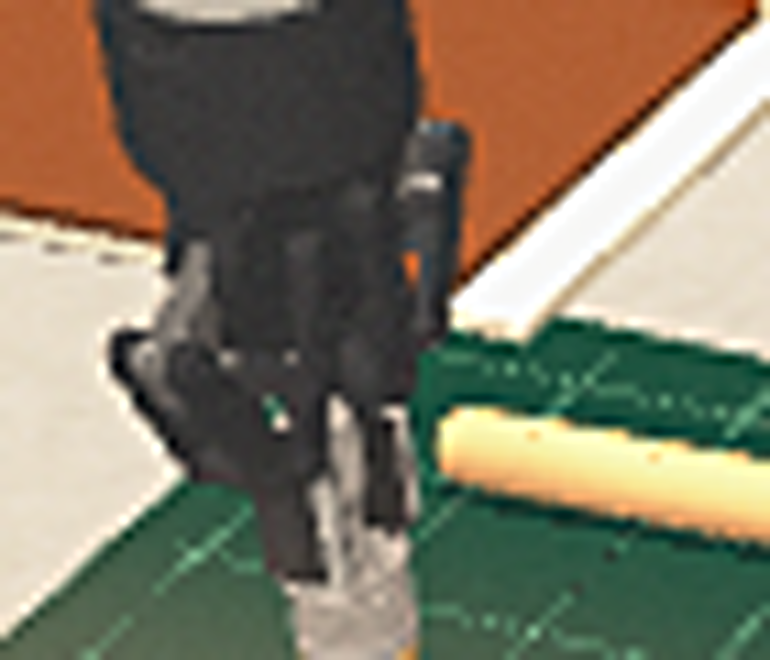

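Call:
{"method": "servo_tool", "body": {"delta_pos": [[0,0.005,0]], "dr": [[0,0,0]], "grip": [0.3]}}

```text
t: 7.82
tool_pos: [0.5002, -0.3185, 0.0996]
tool_rot: [-1.213, 1.203, -1.208]
contact_force: [-12.9, 9.9, 32.1]
opening: 0.0256
```

```bash
python3 look.py scene 190 120 70 60 11 a13.png
```

```text
7.88 [ 0.5001 -0.3185  0.0998] F [-9.4  7.4 20.9] T [ 1.33  1.89 -0.08] op 0.0254 head 0.3 y [ 0.001 -0.003 -1.   ]
```

View pics/a13.png

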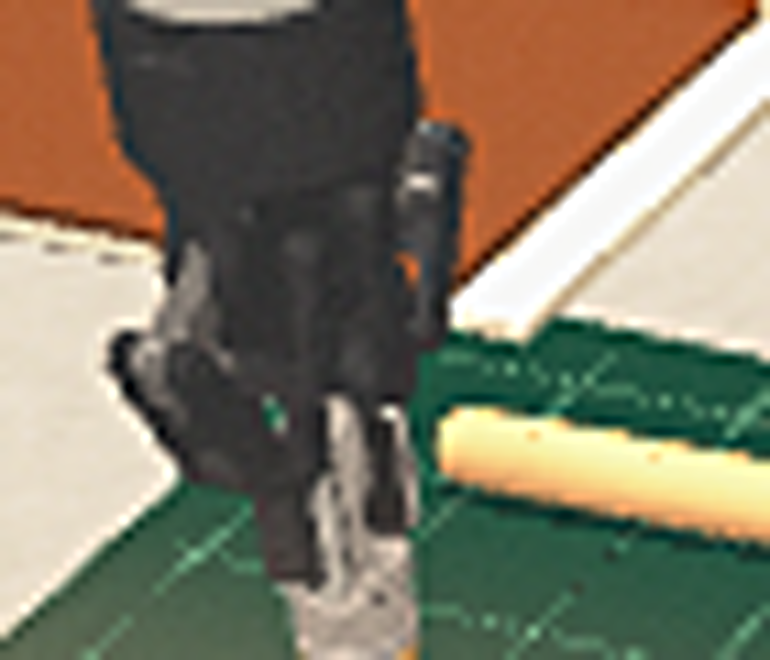

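Call:
{"method": "servo_tool", "body": {"delta_pos": [[0,-0.004,0],[0,-0.002,0],[0,0,0],[0,0,0],[0,0,0]], "dr": [[0,0,0],[0,0,0],[0,0,0],[0,0,0],[0,0,0]], "grip": [0.3,0.3,0.1,0.1,0.1], "grip_force": 50}}

```text
t: 8.5
tool_pos: [0.5, -0.3191, 0.1071]
tool_rot: [-1.214, 1.202, -1.209]
contact_force: [-1.9, 0.8, 4.4]
opening: 0.0188
```

```bash
python3 look.py scene 190 120 70 60 11 a14.png
```

```text
8.55 [ 0.5    -0.3191  0.1071] F [-1.8  1.2  3.2] T [ 0.04  0.36 -0.01] op 0.0187 head 0.3 y [ 0.001 -0.005 -1.   ]
```

View pics/a14.png

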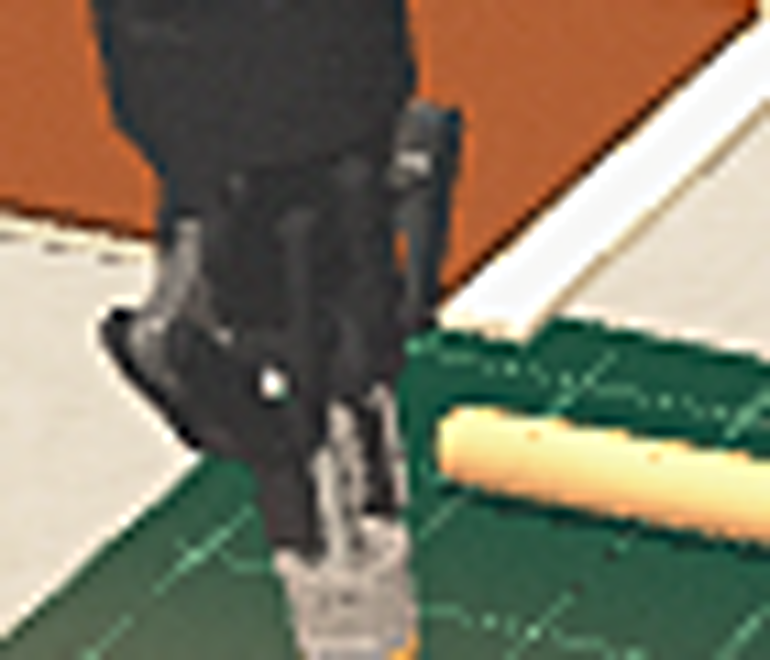

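Call:
{"method": "servo_tool", "body": {"delta_pos": [[0,-0.008,0],[0,-0.015,0],[0,-0.025,0],[0,-0.03,0]], "dr": [[0,0,0],[0,0,0],[0,0,0],[0,0,0]], "grip": [0.1,0.1,0.1,0.1]}}

```text
t: 9.05
tool_pos: [0.4985, -0.3168, 0.1836]
tool_rot: [-1.214, 1.208, -1.203]
contact_force: [0.8, -0.2, -0.8]
opening: 0.0187
```

```bash
python3 look.py scene 170 80 110 100 7 a15.png; python3 plan.py .56 -.015 .17 0 .05
```

```text
9.1 [ 0.5006 -0.3186  0.1894] F [ 1.6 -0.8  2. ] T [-0.01 -0.07 -0.03] op 0.019 head 0.31 y [ 0.003 -0.005 -1.   ]
t 9.1 pos [ 0.5006 -0.3186  0.1894] head 0.31 down [ 0.003 -0.005 -1.   ] open 0.019 F [ 1.6 -0.8  2. ] q [-0.69 -0.01  1.71 -0.    1.44 -0.7 ]
rows 7
[-0.0433, 0.0026, 0.0087] [-0.03, 0.04, 0.04]
[-0.0433, 0.0026, 0.0087] [-0.03, 0.04, 0.04]
[-0.0433, 0.0026, 0.0086] [-0.03, 0.04, 0.04]
[-0.0433, 0.0027, 0.0086] [-0.03, 0.04, 0.04]
[-0.0434, 0.0027, 0.0086] [-0.03, 0.04, 0.04]
```

View pics/a15.png

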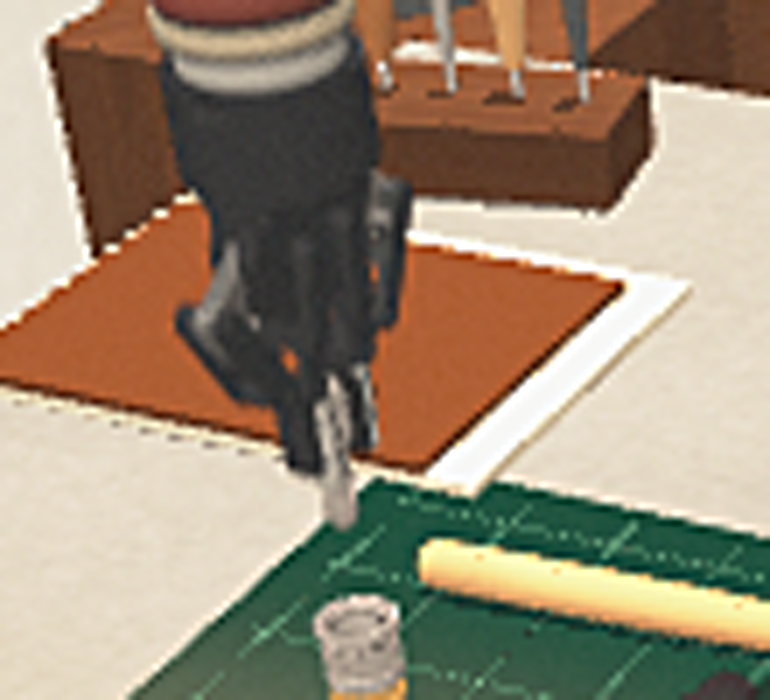

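Call:
{"method": "servo_tool", "body": {"delta_pos": [[-0.045,0.003,0.009],[-0.052,0.007,0.011],[-0.052,0.011,0.011],[-0.052,0.011,0.011],[-0.05,0.011,0.011]], "dr": [[0,0,0],[0,0,0],[0,0,0],[0,0,0],[0,0,0]], "grip": [0.1,0.1,0.1,0.1,0.1]}}

```text
t: 9.72
tool_pos: [0.5568, -0.065, 0.1488]
tool_rot: [-1.205, 1.196, -1.224]
contact_force: [0.1, 0.7, -0.7]
opening: 0.0188
```

```bash
python3 plan.py .567 -.027 .06 0 .03
```

```text
t 9.72 pos [ 0.5568 -0.065   0.1488] head -0.11 down [ 0.014 -0.009 -1.   ] open 0.0188 F [ 0.1  0.7 -0.7] q [-0.25 -0.07  1.83 -0.01  1.36 -0.24]
rows 3
[-0.0129, 0.0295, 0.003] [-0.27, -0.04, 0.17]
[-0.0128, 0.0295, 0.0031] [-0.27, -0.04, 0.17]
[-0.0127, 0.0296, 0.0033] [-0.27, -0.04, 0.17]
```

Call:
{"method": "servo_tool", "body": {"delta_pos": [[-0.018,0.025,0.005],[-0.012,0.03,0.003],[-0.003,0.03,0],[0,0.012,0]], "dr": [[-0.3,0,0.2],[-0.3,0,0.2],[0,0,0],[0,0,0]], "grip": [0.1,0.1,0.1,0.1]}}

```text
t: 10.22
tool_pos: [0.5672, -0.0265, 0.05]
tool_rot: [-1.207, 1.2, -1.21]
contact_force: [-0.9, 0.3, -1.1]
opening: 0.0187
```

```bash
python3 look.py scene 250 170 110 100 7 b1.png; python3 plan.py .567 -.027 .02 0 .03
```

```text
10.28 [ 0.5667 -0.0266  0.0492] F [-0.8 -0.6 -1.8] T [-0.03 -0.04 -0.03] op 0.0185 head 0.27 y [ 0.006 -0.001 -1.   ]
t 10.28 pos [ 0.5667 -0.0266  0.0492] head 0.27 down [ 0.006 -0.001 -1.   ] open 0.0185 F [-0.8 -0.6 -1.8] q [-0.18  0.07  1.88  0.    1.19 -0.18]
rows 1
[0.0004, 0.0292, 0.0001] [-0.35, 0.27, 0.06]
```

View pics/b1.png

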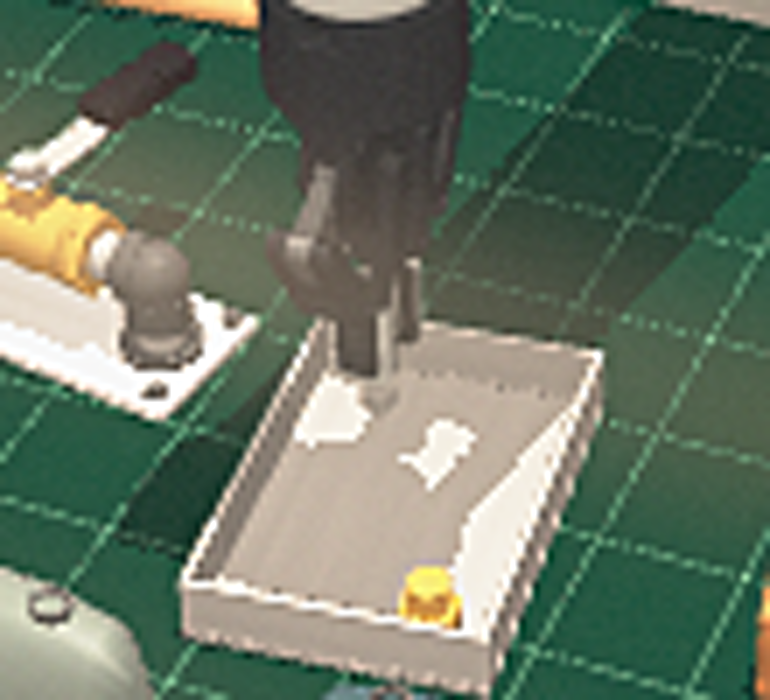

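Call:
{"method": "servo_tool", "body": {"delta_pos": [[0,0.015,0],[0,0.013,0],[0,0.006,0]], "dr": [[0,0,0],[0,0,0],[0,0,0]], "grip": [0.1,0.1,0.1]}}

```text
t: 10.65
tool_pos: [0.5691, -0.0278, 0.0159]
tool_rot: [-1.204, 1.198, -1.213]
contact_force: [-0.4, -0.0, 0.3]
opening: 0.0186
```

Call:
{"method": "servo_tool", "body": {"delta_pos": [[0,0.003,0],[0,0.003,0]], "dr": [[0,0,0],[0,0,0]], "grip": [0.1,0.1]}}

```text
t: 10.9
tool_pos: [0.5698, -0.0282, 0.0103]
tool_rot: [-1.204, 1.197, -1.214]
contact_force: [-3.8, 0.0, 13.9]
opening: 0.0186
```

```bash
python3 look.py scene 250 170 110 100 7 b2.png
```

```text
10.95 [ 0.5699 -0.0282  0.0105] F [-0.2 -0.7  0.6] T [ 0.01  0.13 -0.05] op 0.0189 head 0.19 y [ 0.012 -0.002 -1.   ]
```

View pics/b2.png

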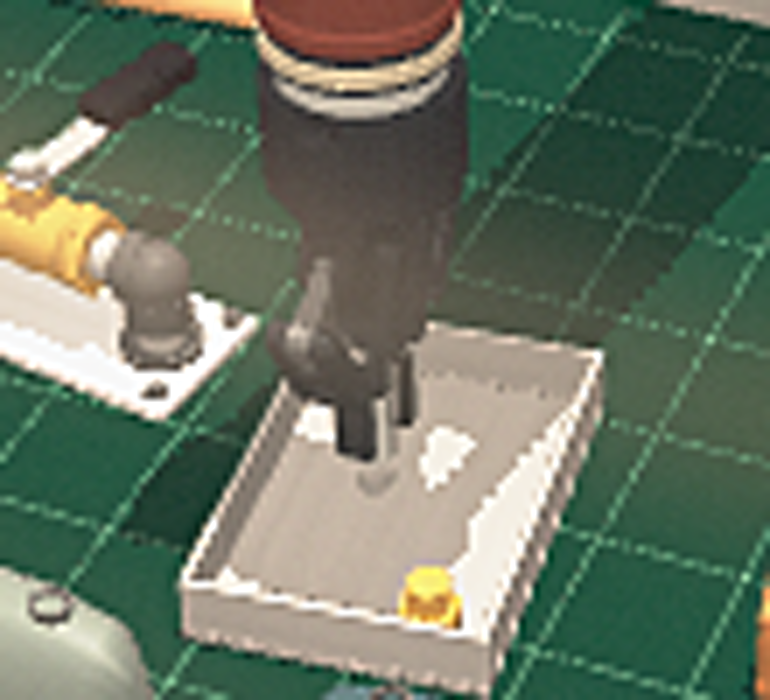

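Tip has touched the floor (TCP z 0.0103, as predicted), so I release and rise.

Call:
{"method": "servo_tool", "body": {"delta_pos": [[0,0,0],[0,0,0],[0,-0.015,0],[0,-0.05,0],[0,-0.06,0]], "dr": [[0,0,0],[0,0,0],[0,0,0],[0,0,0],[0,0,0]], "grip": [0.45,0.5,0.5,0.5,0.5]}}

```text
t: 11.58
tool_pos: [0.565, -0.0273, 0.135]
tool_rot: [-1.209, 1.205, -1.208]
contact_force: [0.5, -0.9, -0.1]
opening: 0.0428
```

```bash
python3 look.py scene 250 170 110 100 7 b3.png;  python3 plan.py .5454 .350 .20 0 .055
```

```text
11.62 [ 0.5707 -0.0282  0.146 ] F [ 3.7 -0.5  5.5] T [ 0.02 -0.12  0.01] op 0.0426 head 0.2 y [ 0.018 -0.003 -1.   ]
t 11.62 pos [ 0.5707 -0.0282  0.146 ] head 0.2 down [ 0.018 -0.003 -1.   ] open 0.0426 F [ 3.7 -0.5  5.5] q [-0.18 -0.04  1.81 -0.    1.35 -0.18]
rows 7
[-0.054, -0.008, -0.0033] [-0.15, 0.03, 0.03]
[-0.054, -0.0079, -0.0033] [-0.15, 0.03, 0.03]
[-0.054, -0.0079, -0.0034] [-0.15, 0.03, 0.03]
[-0.054, -0.0079, -0.0034] [-0.15, 0.03, 0.03]
[-0.054, -0.0078, -0.0035] [-0.15, 0.03, 0.03]
```

View pics/b3.png

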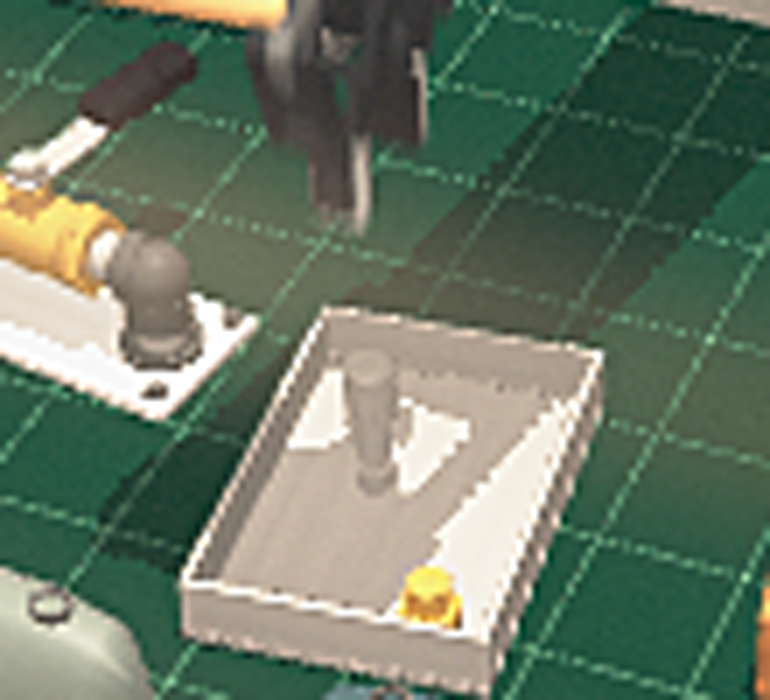

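Call:
{"method": "servo_tool", "body": {"delta_pos": [[-0.052,-0.006,-0.003],[-0.055,-0.006,-0.003],[-0.055,-0.006,-0.003],[-0.055,0,-0.003],[-0.055,0,-0.003]], "dr": [[-0.3,0,0],[-0.2,0,0],[-0.2,0,0],[-0.2,0,0],[-0.2,0,0]], "grip": [0.6,0.6,0.6,0.6,0.6]}}

```text
t: 12.25
tool_pos: [0.56, 0.2481, 0.1755]
tool_rot: [-1.195, 1.198, -1.223]
contact_force: [0.8, 0.2, -0.2]
opening: 0.0511
```

```bash
python3 plan.py .5454 .350 .15 0 .055
```

```text
t 12.25 pos [0.56   0.2481 0.1755] head -0.27 down [ 0.018 -0.003 -1.   ] open 0.0511 F [ 0.8  0.2 -0.2] q [ 0.3   0.04  1.69 -0.01  1.4   0.31]
rows 2
[-0.051, 0.0125, -0.0078] [-0.52, -0.14, 0.08]
[-0.051, 0.0126, -0.0075] [-0.52, -0.14, 0.08]
```

Call:
{"method": "servo_tool", "body": {"delta_pos": [[-0.045,0.005,-0.007],[-0.045,0.005,-0.006],[-0.008,0.003,-0.001],[0,0,0]], "dr": [[-0.5,-0.1,0.1],[-0.5,-0.1,0.1],[0,0,0],[0,0,0]], "grip": [0.6,0.6,0.6,0.6]}}

```text
t: 12.75
tool_pos: [0.546, 0.3532, 0.1664]
tool_rot: [-1.204, 1.203, -1.207]
contact_force: [0.1, -0.3, 0.3]
opening: 0.0511
```

```bash
python3 look.py scene 390 170 120 100 6 c1.png; python3 plan.py .5454 .350 .10 0 .03;python3 look.py top 170 150 80 70 8 c2.png
```

```text
12.8 [0.5462 0.3529 0.1666] F [-0.1  0.1 -0. ] T [ 0.04  0.03 -0.03] op 0.0514 head 0.21 y [ 0.007  0.004 -1.   ]
t 12.8 pos [0.5462 0.3529 0.1666] head 0.21 down [ 0.007  0.004 -1.   ] open 0.0514 F [-0.1  0.1 -0. ] q [0.46 0.13 1.6  0.   1.4  0.46]
rows 3
[0.001, 0.0222, -0.0004] [-0.13, 0.07, -0.07]
[0.001, 0.0222, -0.0004] [-0.13, 0.07, -0.07]
[0.001, 0.0222, -0.0003] [-0.13, 0.07, -0.07]
12.85 [0.5465 0.3524 0.1667] F [-0.7 -0.9 -0.1] T [0.   0.01 0.03] op 0.0512 head 0.16 y [ 0.007  0.004 -1.   ]
```

View pics/c1.png

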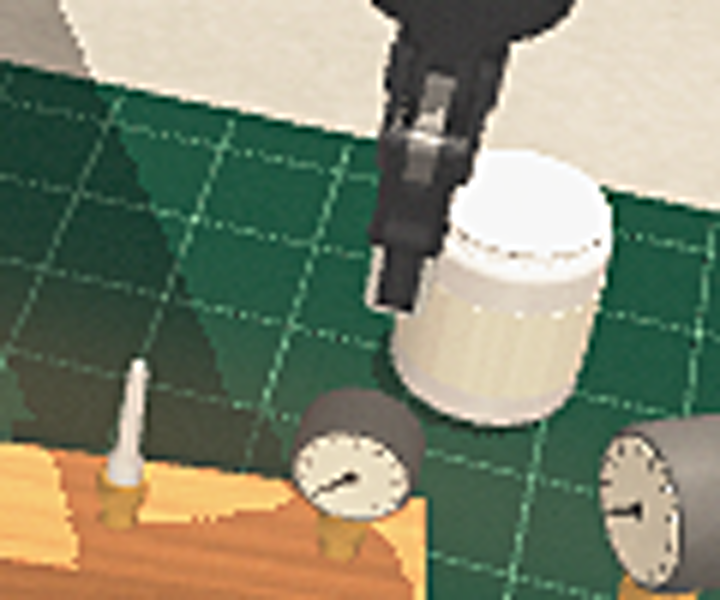

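View pics/c2.png

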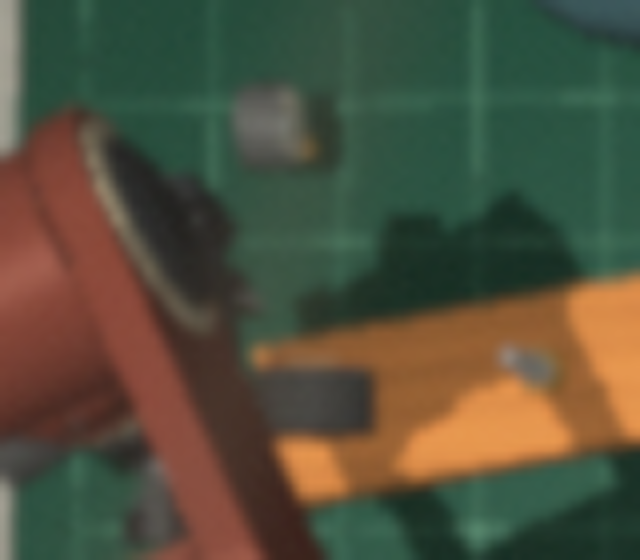

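Call:
{"method": "servo_tool", "body": {"delta_pos": [[0.002,0.022,-0.001],[0.001,0.022,0],[0,0,0]], "dr": [[-0.2,0,-0.2],[-0.2,0,0],[0,0,0]], "grip": [0.6,0.6,0.6]}}

```text
t: 13.22
tool_pos: [0.5458, 0.346, 0.1188]
tool_rot: [-1.211, 1.211, -1.21]
contact_force: [-0.9, 0.8, -0.8]
opening: 0.0508
```

```bash
python3 look.py scene 410 185 80 80 9 c3.png; python3 plan.py .5454 .350 .05 0 .03
```

```text
13.28 [0.5464 0.3464 0.12  ] F [ 0.4 -0.4 -0.5] T [ 0.03 -0.03  0.01] op 0.0513 head -0.05 y [-0.    -0.001 -1.   ]
t 13.28 pos [0.5464 0.3464 0.12  ] head -0.05 down [-0.    -0.001 -1.   ] open 0.0513 F [ 0.4 -0.4 -0.5] q [ 0.45  0.17  1.64 -0.    1.33  0.45]
rows 3
[-0.0012, 0.0233, -0.0003] [0.0, -0.02, 0.01]
[-0.0012, 0.0233, -0.0003] [0.0, -0.02, 0.01]
[-0.0012, 0.0233, -0.0003] [0.0, -0.02, 0.01]
```

View pics/c3.png

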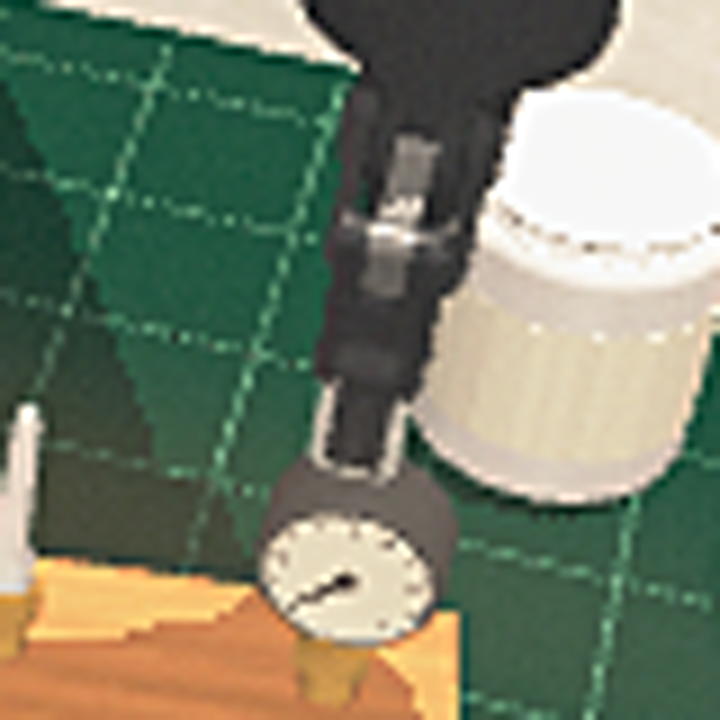

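Run:
```python
from h import *
f=lambda P:((proj("scene",P)[0]-[410,185]+.5)*9-.5).round(0)
p=np.array([.546,.3464,.12])
print("near finger tip inner/outer", f(p+[.0257,0,.024]),f(p+[.040,0,.024]),f(p+[.0257,.011,.024]),f(p+[.0257,-.011,.024]))
print("dial c",f([.5454+.014,.3502,.091]), "case c",f([.5454,.3502,.091]),"top",f([.5594,.3502,.116]))
```

```text
near finger tip inner/outer [354. 455.] [344. 490.] [397. 465.] [310. 444.]
dial c [346. 578.] case c [355. 545.] top [360. 509.]
```

Call:
{"method": "servo_tool", "body": {"delta_pos": [[-0.003,0.02,0],[0,0.02,0],[0,0.02,0],[0,0.006,0]], "dr": [[0,0,0],[0,0,0],[0,0,0],[0,0,0]], "grip": [0.6,0.6,0.6,0.6]}}

```text
t: 13.78
tool_pos: [0.5467, 0.3497, 0.0498]
tool_rot: [-1.209, 1.209, -1.21]
contact_force: [0.8, 0.8, -0.6]
opening: 0.0513
```

```bash
python3 look.py scene 410 205 70 70 10 c4.png; python3 plan.py .5454 .350 .05 0 .03
```

```text
13.82 [0.5466 0.3496 0.0496] F [-0.9 -0.6 -0.1] T [-0.02  0.03  0.04] op 0.0513 head -0.05 y [ 0. -0. -1.]
t 13.82 pos [0.5466 0.3496 0.0496] head -0.05 down [ 0. -0. -1.] open 0.0513 F [-0.9 -0.6 -0.1] q [ 0.45  0.25  1.67 -0.    1.22  0.46]
rows 1
[-0.0004, -0.0004, -0.0012] [-0.01, -0.05, 0.02]
```

View pics/c4.png

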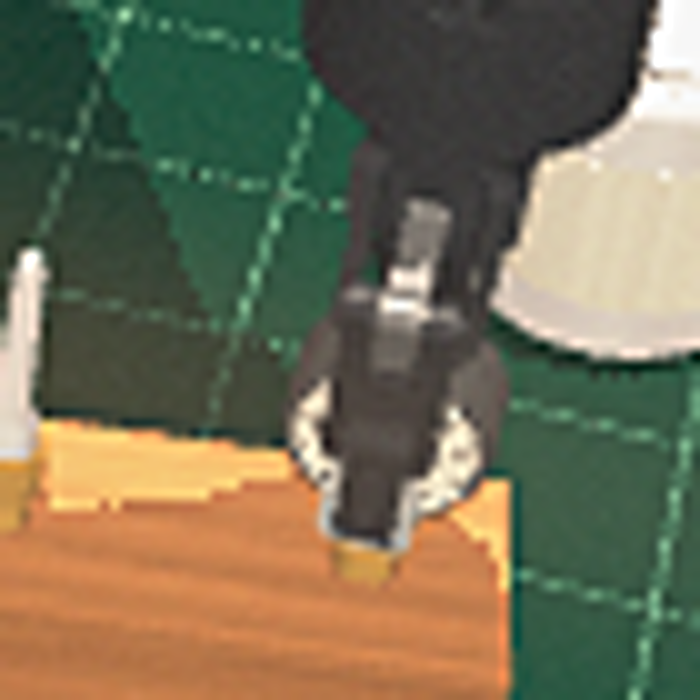

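Call:
{"method": "servo_tool", "body": {"delta_pos": [[0,0,-0.001],[0,0,0],[0,0,0],[0,0,0]], "dr": [[0,0,0],[0,0,0],[0,0,0],[0,0,0]], "grip": [0.2,0.2,0.2,0.2], "grip_force": 80}}

```text
t: 14.32
tool_pos: [0.5463, 0.3501, 0.051]
tool_rot: [-1.207, 1.209, -1.21]
contact_force: [-0.8, -0.0, -2.2]
opening: 0.0269
```

```bash
python3 look.py scene 410 205 70 70 10 c5.png
```

```text
14.38 [0.5463 0.3501 0.051 ] F [-0.7  0.4 -1.8] T [-0.01  0.08 -0.02] op 0.0271 head -0.04 y [ 0.002  0.001 -1.   ]
```

View pics/c5.png

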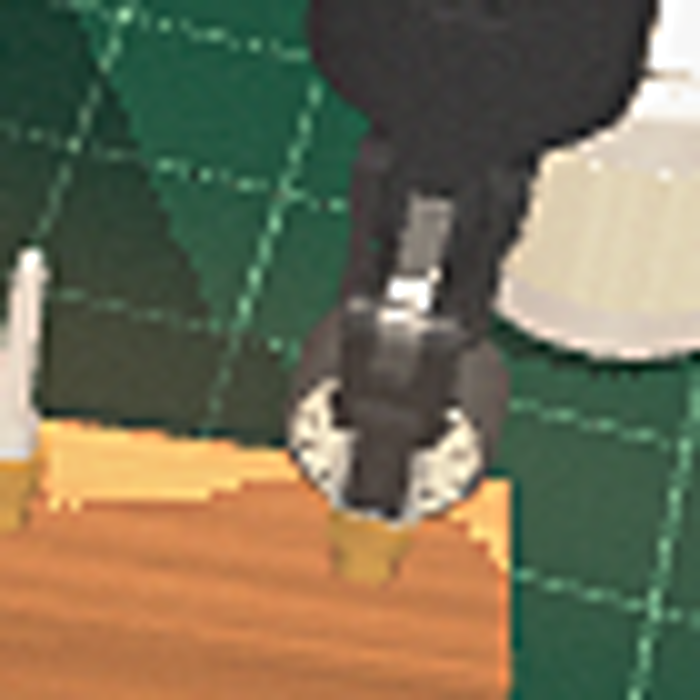

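Call:
{"method": "servo_tool", "body": {"delta_pos": [[0,-0.012,0],[0,-0.03,0],[0,-0.04,0],[0,-0.045,0],[0,-0.04,0]], "dr": [[0,0,0],[0,0,0],[0,0,0],[0,0,0],[0,0,0]], "grip": [0.2,0.2,0.2,0.2,0.2]}}

```text
t: 15.0
tool_pos: [0.5444, 0.3491, 0.2216]
tool_rot: [-1.212, 1.211, -1.21]
contact_force: [0.5, 0.4, -0.7]
opening: 0.0271
```

```bash
python3 look.py scene 390 150 110 100 7 c6.png; python3 plan.py .4985 -.319 .205 0 .055
```

```text
15.05 [0.5471 0.3505 0.2293] F [0.8 1.5 3.8] T [ 0.04 -0.05 -0.06] op 0.027 head -0.05 y [ 0.007  0.003 -1.   ]
t 15.05 pos [0.5471 0.3505 0.2293] head -0.05 down [ 0.007  0.003 -1.   ] open 0.027 F [0.8 1.5 3.8] q [ 0.46  0.09  1.54 -0.    1.5   0.46]
rows 13
[0.0515, 0.0017, -0.0037] [-0.03, -0.0, -0.01]
[0.0515, 0.0017, -0.0037] [-0.03, -0.0, -0.01]
[0.0515, 0.0017, -0.0037] [-0.03, -0.0, -0.01]
[0.0515, 0.0017, -0.0037] [-0.03, -0.0, -0.01]
[0.0515, 0.0017, -0.0037] [-0.03, -0.0, -0.01]
```

View pics/c6.png

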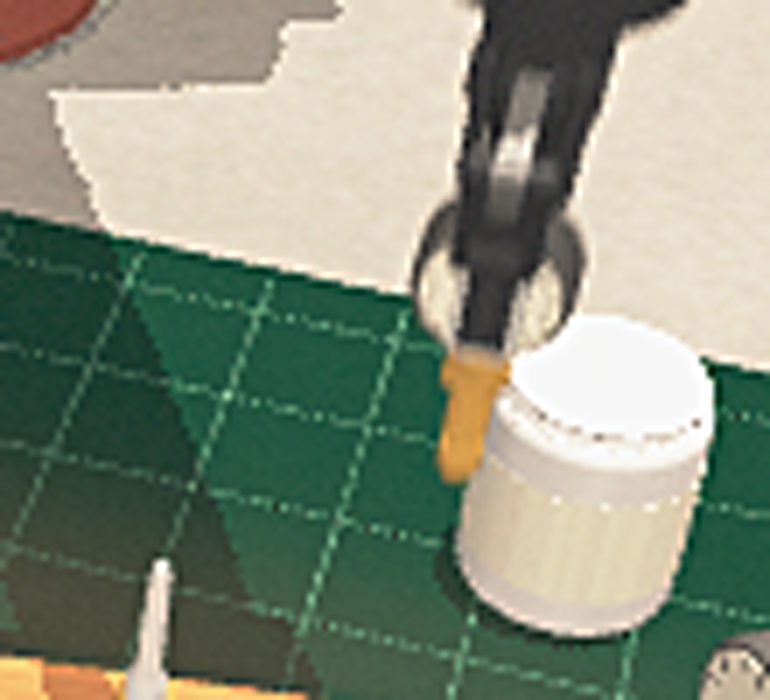

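Call:
{"method": "servo_tool", "body": {"delta_pos": [[0.04,0,-0.003],[0.055,0.001,-0.004],[0.055,0.001,-0.004],[0.055,0.001,-0.004],[0.055,0.001,-0.004]], "dr": [[-0.2,0,0],[-0.2,0,0],[0,0,0],[0,0,0],[0,0,0]], "grip": [0.2,0.2,0.2,0.2,0.2]}}

```text
t: 15.68
tool_pos: [0.5305, 0.0876, 0.2319]
tool_rot: [-1.196, 1.196, -1.206]
contact_force: [0.6, -0.5, -1.5]
opening: 0.0273
```

```bash
python3 plan.py .4985 -.319 .205 0 .055
```

```text
t 15.68 pos [0.5305 0.0876 0.2319] head 0.38 down [ 0.015  0.007 -1.   ] open 0.0273 F [ 0.6 -0.5 -1.5] q [ 0.02 -0.18  1.8   0.01  1.51  0.01]
rows 8
[0.0508, 0.003, -0.0044] [-0.11, 0.05, -0.05]
[0.0508, 0.003, -0.0043] [-0.11, 0.05, -0.05]
[0.0508, 0.0031, -0.0043] [-0.11, 0.05, -0.05]
[0.0508, 0.0031, -0.0042] [-0.11, 0.05, -0.05]
[0.0508, 0.0032, -0.0042] [-0.11, 0.05, -0.05]
```

Call:
{"method": "servo_tool", "body": {"delta_pos": [[0.053,0.003,-0.004],[0.055,0.003,-0.004],[0.055,0.003,-0.004],[0.055,0.003,-0.003],[0.05,0.003,-0.002]], "dr": [[-0.2,0,-0.1],[-0.2,0,-0.1],[-0.2,0,-0.1],[-0.2,0,0],[0,0,0]], "grip": [0.2,0.2,0.2,0.2,0.2]}}

```text
t: 16.3
tool_pos: [0.5148, -0.1898, 0.2205]
tool_rot: [-1.205, 1.195, -1.211]
contact_force: [0.7, 0.5, -1.2]
opening: 0.0268
```

```bash
python3 plan.py .4985 -.319 .205 0 .04
```

```text
t 16.3 pos [ 0.5148 -0.1898  0.2205] head 0.37 down [ 0.011 -0.002 -1.   ] open 0.0268 F [ 0.7  0.5 -1.2] q [-0.49 -0.14  1.79  0.    1.49 -0.5 ]
rows 4
[0.0323, 0.0039, -0.0043] [-0.16, 0.09, 0.02]
[0.0323, 0.0039, -0.0043] [-0.16, 0.09, 0.02]
[0.0323, 0.0039, -0.0042] [-0.16, 0.09, 0.02]
[0.0323, 0.0039, -0.0041] [-0.16, 0.09, 0.02]
```

Call:
{"method": "servo_tool", "body": {"delta_pos": [[0.04,0.003,-0.004],[0.04,0.003,-0.004],[0.036,0.003,-0.004],[0.008,0.003,-0.002],[0,0,0]], "dr": [[-0.2,0.1,0],[-0.2,0.1,0],[-0.2,0.1,0],[0,0,0],[0,0,0]], "grip": [0.2,0.2,0.2,0.2,0.2]}}

```text
t: 16.92
tool_pos: [0.5001, -0.3216, 0.2113]
tool_rot: [-1.207, 1.207, -1.218]
contact_force: [-0.2, -0.1, -2.4]
opening: 0.0271
```

```bash
python3 look.py scene 180 80 90 100 6 d1.png; python3 plan.py .5 -.3185 .18 0 .04
```

```text
16.98 [ 0.5003 -0.3213  0.2115] F [-0.2 -0.8 -0.7] T [-0.01  0.02  0.  ] op 0.0274 head -0.23 y [ 0.005 -0.005 -1.   ]
t 16.98 pos [ 0.5003 -0.3213  0.2115] head -0.23 down [ 0.005 -0.005 -1.   ] open 0.0274 F [-0.2 -0.8 -0.7] q [-0.7  -0.03  1.69 -0.    1.47 -0.69]
rows 1
[-0.0029, 0.0315, -0.0004] [-0.3, -0.23, 0.28]
```

View pics/d1.png

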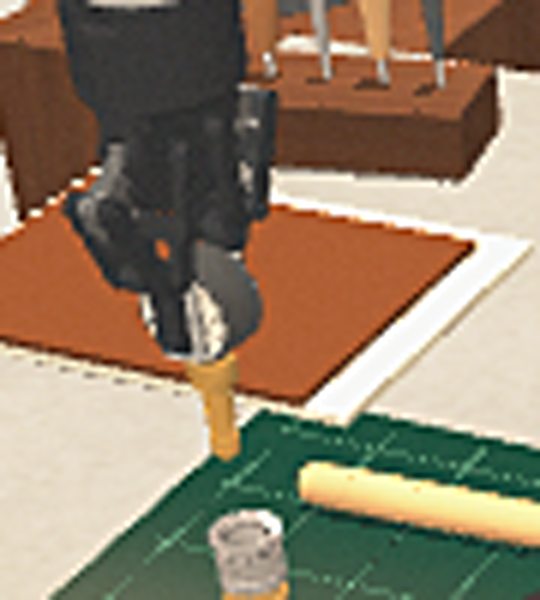

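Call:
{"method": "servo_tool", "body": {"delta_pos": [[-0.003,0.015,0],[0,0.015,0],[0,0,0]], "dr": [[-0.3,-0.2,0.3],[0,0,0],[0,0,0]], "grip": [0.2,0.2,0.2]}}

```text
t: 17.35
tool_pos: [0.5008, -0.3151, 0.1791]
tool_rot: [-1.21, 1.208, -1.205]
contact_force: [-0.7, 0.4, -0.9]
opening: 0.0272
```

```bash
cat > ins.py <<'E'
import sys; from h import *
P=[]; 
for i in range(3): P.append(ctrl.get_obs()['tool_pos']); im=ctrl.get_image("scene")
o=ctrl.get_obs(); p=np.mean(P,0); print(o['t'],p.round(4),o['contact_force'].round(1),R.from_rotvec(o['tool_rot']).as_matrix()[:,1].round(4))
u0,v0,w,h,s=195,110,55,60,13
c=cv2.resize(im[v0:v0+h,u0:u0+w],None,fx=s,fy=s,interpolation=cv2.INTER_CUBIC)[:,:,::-1].copy()
f=lambda P:((proj("scene",P)[0]-[u0,v0]+.5)*s-.5)
t=np.linspace(0,2*np.pi,30); ring=lambda c0,r:np.array([f(np.array(c0)+[r*np.cos(a),r*np.sin(a),0]) for a in t])
tip=p+[0,0,-.041]; print("tip",tip)
for q,col in((ring(tip,.007),(255,0,255)),(ring([tip[0],tip[1],.128],.011),(0,255,0)),(ring([.5,-.3193,.128],.018),(255,255,0))):
    cv2.polylines(c,[np.round(q*8).astype(np.int32)],True,col,1,cv2.LINE_AA,3)
cv2.imwrite("pics/"+sys.argv[1],c)
E
python3 ins.py d2.png
```

```text
17.5 [ 0.5011 -0.3155  0.18  ] [-0.3  0.1 -1.2] [ 2.5e-03 -9.0e-04 -1.0e+00]
tip [ 0.5011421  -0.3155372   0.13900842]
```

View pics/d2.png

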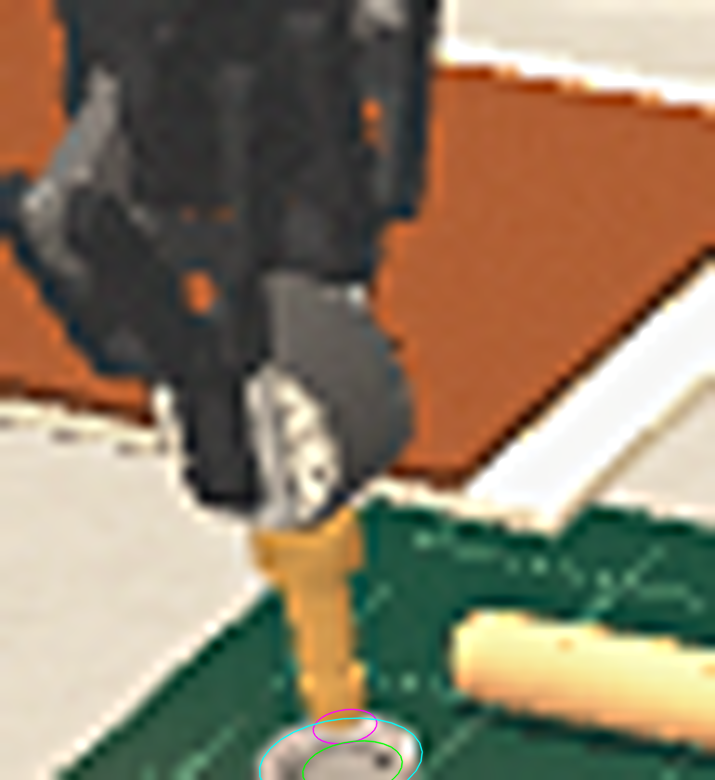

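```bash
sed -i 's/u0,v0,w,h,s=.*/u0,v0,w,h,s=200,140,45,45,16/' ins.py; python3 ins.py d3.png
```

```text
17.65 [ 0.5019 -0.3167  0.1821] [ 0.2  0.2 -1.1] [ 0.0035 -0.0017 -1.    ]
tip [ 0.50188951 -0.31667895  0.14106352]
```

View pics/d3.png

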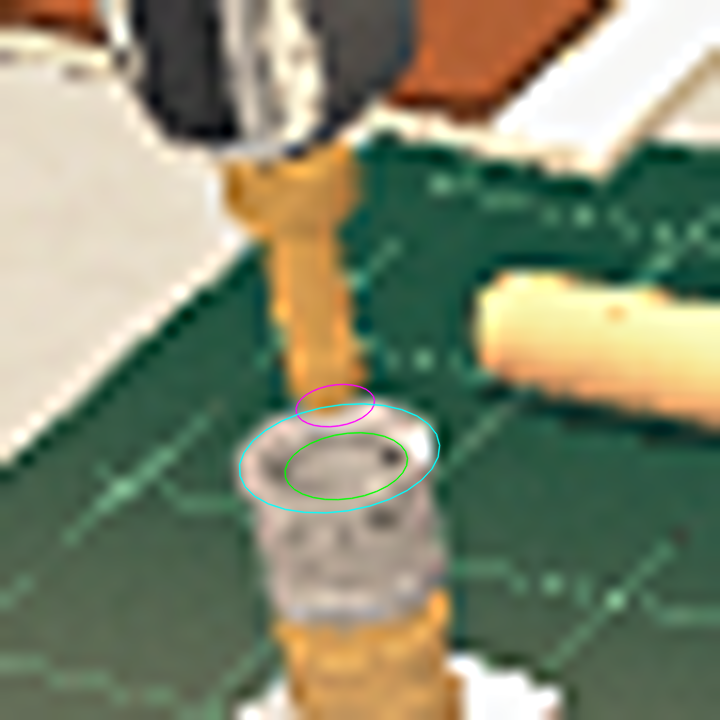

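Call:
{"method": "servo_tool", "body": {"delta_pos": [[0.0015,0.006,-0.0015],[0,0.005,0],[0,0,0]], "dr": [[-0.2,0,0.1],[0,0,0],[0,0,0]], "grip": [0.2,0.2,0.2]}}

```text
t: 18.02
tool_pos: [0.5005, -0.319, 0.1713]
tool_rot: [-1.21, 1.207, -1.208]
contact_force: [0.1, 0.2, -1.7]
opening: 0.0272
```

```bash
python3 ins.py d4.png
```

```text
18.175 [ 0.5006 -0.3191  0.1715] [ 0.1  0.1 -1.4] [ 0.0013 -0.0013 -1.    ]
tip [ 0.50061975 -0.31908062  0.13053445]
```

View pics/d4.png

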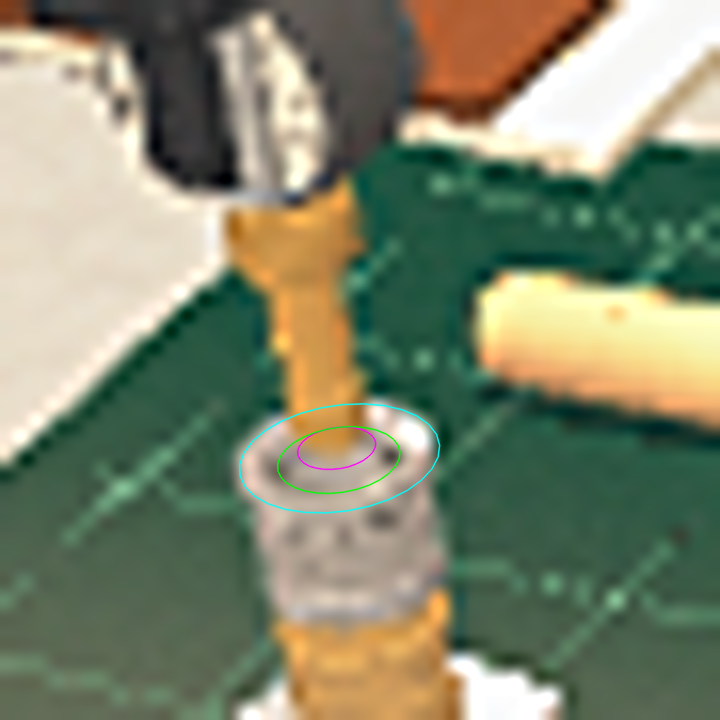

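Run:
```python
from h import *
im=ctrl.get_image("scene").astype(int); o=ctrl.get_obs(); p=o['tool_pos']; print(p)
# edge centers along rows between v=156..167
for v in range(153,169):
    row=im[v,208:230]; m=(row[:,0]-row[:,2]>60)&(row[:,0]>120)
    # weights: brassness
    w=np.clip(row[:,0]-row[:,2]-20,0,100)*((row[:,0]>row[:,1])); w=w*(row[:,0]>90)
    xs=np.arange(208,230)
    print(v,(w*xs).sum()/max(w.sum(),1),w.sum()/100, w.tolist())
for z in np.arange(.125,.185,.005):
    print(round(z,3),proj("scene",[p[0],p[1],z])[0].round(2))
```

```text
[ 0.50093125 -0.31924714  0.17220191]
153 216.98722415795586 8.61 [11, 10, 12, 12, 12, 4, 100, 100, 100, 100, 100, 100, 100, 100, 0, 0, 0, 0, 0, 0, 0, 0]
154 217.00236966824644 8.44 [12, 12, 10, 11, 6, 0, 100, 100, 100, 100, 100, 100, 100, 93, 0, 0, 0, 0, 0, 0, 0, 0]
155 217.41043083900226 8.82 [7, 11, 8, 11, 8, 1, 88, 100, 100, 100, 100, 100, 100, 97, 51, 0, 0, 0, 0, 0, 0, 0]
156 216.8097754293263 7.57 [13, 8, 13, 11, 13, 12, 50, 100, 100, 100, 100, 97, 97, 43, 0, 0, 0, 0, 0, 0, 0, 0]
157 217.05605786618446 5.53 [10, 12, 12, 16, 15, 0, 0, 0, 100, 100, 99, 94, 95, 0, 0, 0, 0, 0, 0, 0, 0, 0]
158 217.5627802690583 4.46 [11, 13, 14, 8, 0, 0, 0, 0, 0, 100, 100, 100, 100, 0, 0, 0, 0, 0, 0, 0, 0, 0]
159 218.0783505154639 4.85 [11, 10, 14, 0, 0, 0, 0, 0, 0, 100, 100, 100, 100, 50, 0, 0, 0, 0, 0, 0, 0, 0]
160 218.53919694072658 5.23 [11, 12, 0, 0, 0, 0, 0, 0, 0, 100, 100, 100, 100, 100, 0, 0, 0, 0, 0, 0, 0, 0]
161 219.0 5.0 [0, 0, 0, 0, 0, 0, 0, 0, 0, 100, 100, 100, 100, 100, 0, 0, 0, 0, 0, 0, 0, 0]
162 219.5 4.0 [0, 0, 0, 0, 0, 0, 0, 0, 0, 0, 100, 100, 100, 100, 0, 0, 0, 0, 0, 0, 0, 0]
163 
[... 163 characters left out ...]
, 0, 0, 0, 0, 0, 0, 0, 0]
165 220.0040404040404 4.95 [0, 0, 0, 0, 0, 0, 0, 0, 0, 0, 100, 100, 100, 100, 83, 12, 0, 0, 0, 0, 0, 0]
166 220.10857142857142 5.25 [0, 0, 0, 0, 0, 0, 0, 0, 0, 9, 100, 100, 100, 100, 84, 12, 20, 0, 0, 0, 0, 0]
167 219.78886310904872 4.31 [0, 0, 0, 0, 0, 0, 0, 0, 20, 9, 55, 100, 100, 100, 31, 0, 16, 0, 0, 0, 0, 0]
168 220.39901477832512 2.03 [0, 0, 0, 0, 0, 0, 0, 24, 11, 2, 0, 21, 54, 44, 4, 7, 0, 17, 19, 0, 0, 0]
0.125 [220.73 169.14]
0.13 [220.46 167.71]
0.135 [220.2  166.26]
0.14 [219.94 164.81]
0.145 [219.67 163.35]
0.15 [219.4  161.89]
0.155 [219.14 160.42]
0.16 [218.87 158.94]
0.165 [218.6  157.46]
0.17 [218.32 155.96]
0.175 [218.05 154.47]
0.18 [217.78 152.96]
```

Call:
{"method": "servo_tool", "body": {"delta_pos": [[0,0.006,0],[0,0.006,0]], "dr": [[0,0,0],[0,0,0]], "grip": [0.2,0.2], "grip_force": 110}}

```text
t: 18.48
tool_pos: [0.5014, -0.3195, 0.1604]
tool_rot: [-1.21, 1.204, -1.211]
contact_force: [0.3, -0.2, -1.4]
opening: 0.0272
```

```bash
python3 ins.py d5.png
```

```text
18.625 [ 0.501  -0.3193  0.1597] [-0.8  1.2 -1.5] [ 0.0018 -0.0017 -1.    ]
tip [ 0.50103592 -0.31926384  0.11869128]
```

View pics/d5.png

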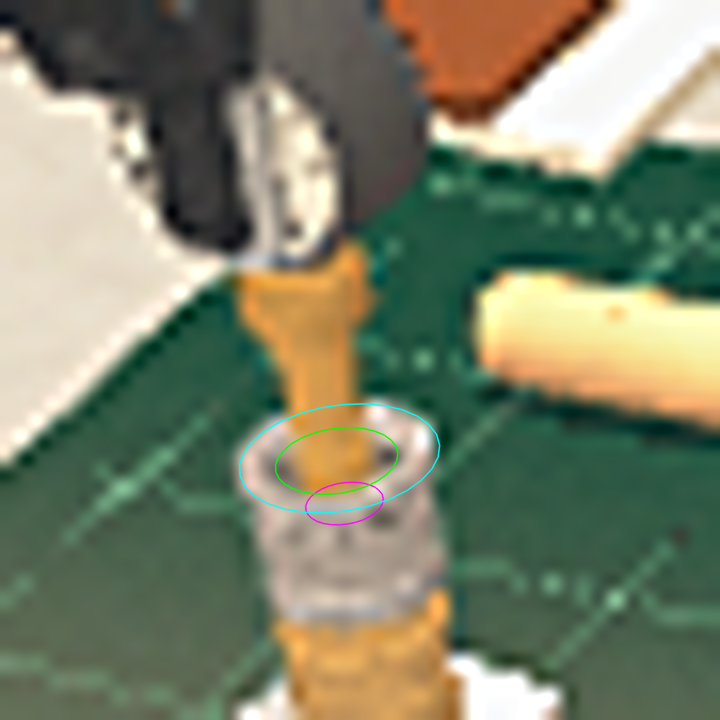

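Call:
{"method": "servo_tool", "body": {"delta_pos": [[0,0.004,0],[0,0.004,0]], "dr": [[0,0,0],[0,0,0]], "grip": [0.2,0.2]}}

```text
t: 18.88
tool_pos: [0.5, -0.3209, 0.1534]
tool_rot: [-1.215, 1.206, -1.211]
contact_force: [-4.9, -1.3, 1.3]
opening: 0.0267
```

Call:
{"method": "servo_tool", "body": {"delta_pos": [[0,0.004,0],[0,0.004,0]], "dr": [[0,0,0],[0,0,0]], "grip": [0.2,0.2]}}

```text
t: 19.12
tool_pos: [0.4996, -0.3214, 0.1478]
tool_rot: [-1.216, 1.207, -1.211]
contact_force: [-6.9, 4.0, 21.0]
opening: 0.0269
```

```bash
python3 ins.py d6.png
```

```text
19.275 [ 0.4996 -0.3214  0.1478] [-5.9  2.4 12.1] [-0.0021 -0.0059 -1.    ]
tip [ 0.49961555 -0.32138244  0.10680554]
```

View pics/d6.png

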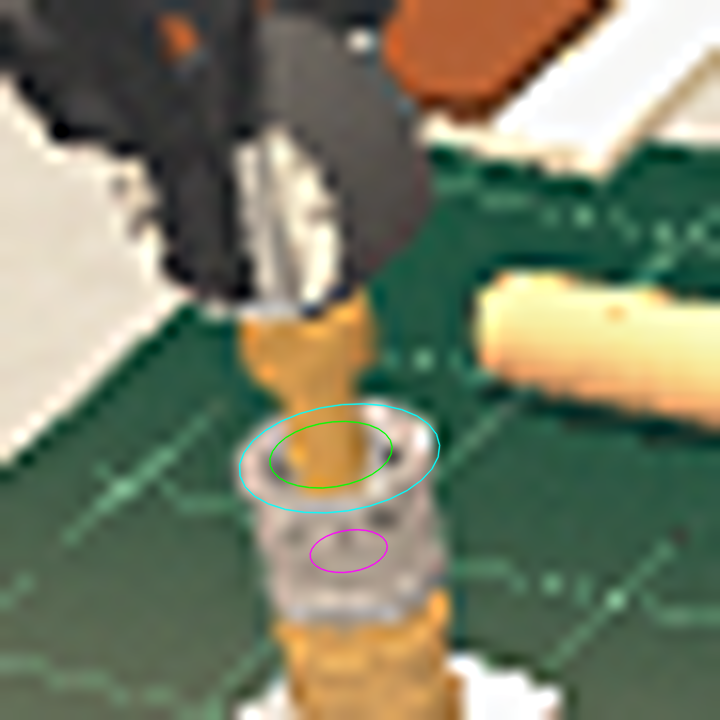

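Call:
{"method": "servo_tool", "body": {"delta_pos": [[0,0.005,0],[0,0.005,0]], "dr": [[0,0,0],[0,0,0]], "grip": [0.2,0.2]}}

```text
t: 19.52
tool_pos: [0.4998, -0.3217, 0.1475]
tool_rot: [-1.217, 1.207, -1.211]
contact_force: [-10.5, 6.0, 21.4]
opening: 0.0271
```

```bash
python3 ins.py d7.png
```

```text
19.675 [ 0.4998 -0.3217  0.1475] [-10.6   6.   20. ] [-0.0028 -0.0063 -1.    ]
tip [ 0.4997794  -0.32169779  0.10651445]
```

View pics/d7.png

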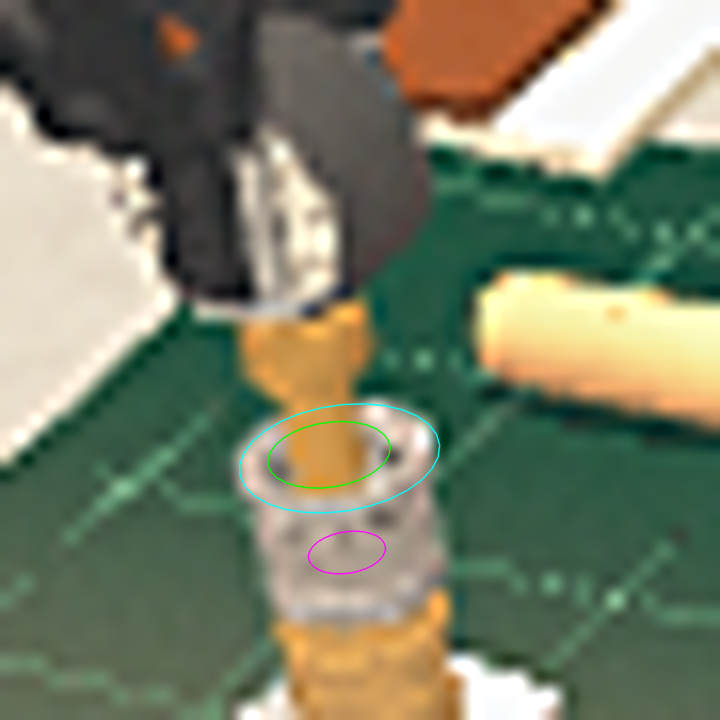

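Call:
{"method": "servo_tool", "body": {"delta_pos": [[-0.001,-0.001,-0.0015],[-0.0015,0.007,-0.002],[-0.001,0.006,-0.0015]], "dr": [[-0.3,0,-0.1],[0,0,0],[0,0,0]], "grip": [0.2,0.2,0.2]}}

```text
t: 20.05
tool_pos: [0.4984, -0.3205, 0.1411]
tool_rot: [-1.22, 1.199, -1.22]
contact_force: [-0.5, -2.1, 0.1]
opening: 0.0267
```

```bash
python3 ins.py d8.png
```

```text
20.2 [ 0.4983 -0.3205  0.1406] [ 1.  -2.7  1.1] [ 0.0017 -0.0144 -0.9999]
tip [ 0.49828166 -0.32046528  0.09964697]
```

View pics/d8.png

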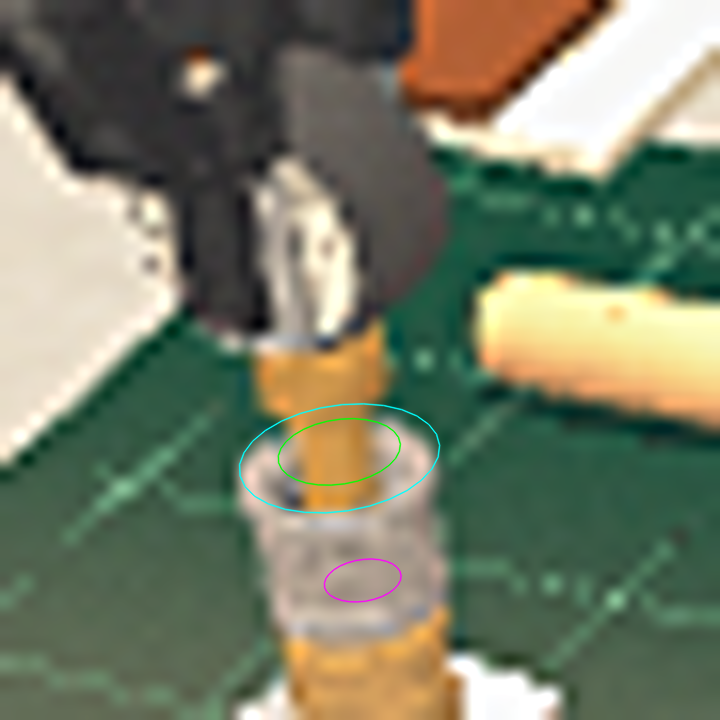

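Call:
{"method": "servo_tool", "body": {"delta_pos": [[0,0.004,0],[0,0.005,0]], "dr": [[0,0,0.6],[0,0,0.2]], "grip": [0.2,0.2]}}

```text
t: 20.45
tool_pos: [0.4986, -0.3213, 0.1338]
tool_rot: [-1.209, 1.206, -1.209]
contact_force: [-1.8, 0.5, 9.2]
opening: 0.0265
```

```bash
python3 ins.py d9.png
```

```text
20.6 [ 0.4986 -0.3212  0.1335] [-2.2 -0.2  7.2] [ 2.e-03 -8.e-04 -1.e+00]
tip [ 0.49861685 -0.32119811  0.09248328]
```

View pics/d9.png

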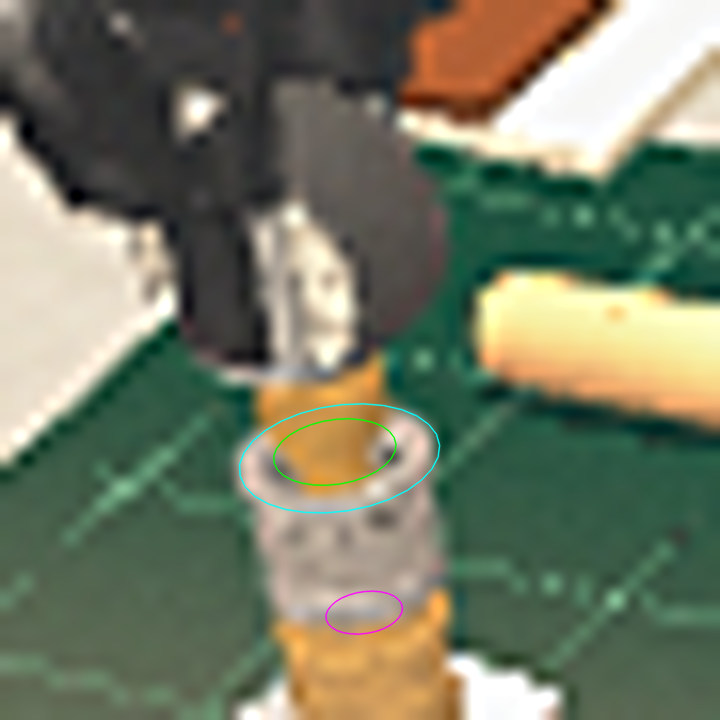

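Call:
{"method": "servo_tool", "body": {"delta_pos": [[0,0.004,0],[0,-0.002,0],[0,-0.004,0]], "dr": [[0,0,0],[0,0,0],[0,0,0]], "grip": [0.2,0.2,0.2]}}

```text
t: 20.98
tool_pos: [0.4984, -0.3207, 0.1344]
tool_rot: [-1.208, 1.208, -1.207]
contact_force: [6.8, -6.3, -22.8]
opening: 0.0267
```

```bash
python3 ins.py d10.png
```

```text
21.125 [ 0.4982 -0.3205  0.1343] [  3.1  -3.7 -10.6] [-1.0e-04  2.8e-03 -1.0e+00]
tip [ 0.49819813 -0.32052976  0.09333401]
```

Call:
{"method": "servo_tool", "body": {"delta_pos": [[0,0.001,0],[0,0,0],[0,0,0],[0,-0.02,0],[0,-0.035,0]], "dr": [[0,0,0],[0,0,0],[0,0,0],[0,0,0],[0,0,0]], "grip": [0.25,0.6,0.6,0.6,0.6], "grip_force": 40}}

```text
t: 21.75
tool_pos: [0.496, -0.3176, 0.1861]
tool_rot: [-1.206, 1.219, -1.195]
contact_force: [0.4, 0.4, 0.5]
opening: 0.0513
```

```bash
python3 look.py scene 180 90 90 90 8 e1.png; python3 plan.py .4434 -.1937 .24 80.75 .05
```

```text
21.8 [ 0.4986 -0.3197  0.1931] F [ 2.3 -0.5  2.9] T [-0.04 -0.03  0.01] op 0.0509 head 0.13 y [ 0.     0.006 -1.   ]
t 21.8 pos [ 0.4986 -0.3197  0.1931] head 0.13 down [ 0.     0.006 -1.   ] open 0.0509 F [ 2.3 -0.5  2.9] q [-0.7  -0.01  1.71  0.    1.45 -0.7 ]
rows 11
[-0.0115, -0.0042, -0.005] [-0.02, -7.33, -0.02]
[-0.012, -0.0042, -0.0035] [-0.02, -7.33, -0.02]
[-0.0124, -0.0042, -0.0019] [-0.02, -7.33, -0.02]
[-0.0125, -0.0042, -0.0003] [-0.02, -7.33, -0.02]
[-0.0125, -0.0042, 0.0013] [-0.02, -7.33, -0.02]
```

View pics/e1.png

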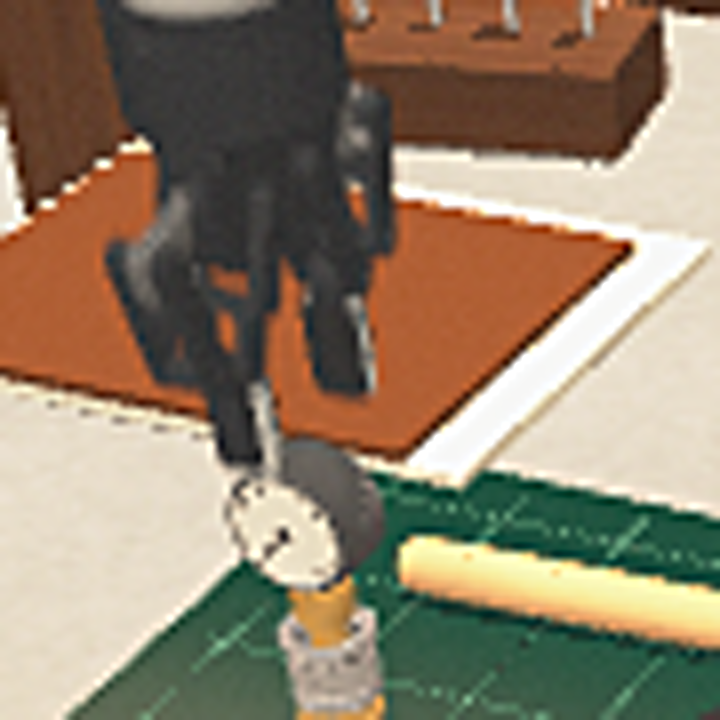

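Call:
{"method": "servo_tool", "body": {"delta_pos": [[0,-0.04,0],[-0.01,-0.02,-0.005],[-0.015,0,-0.006],[-0.015,0,-0.004],[-0.016,0,-0.001]], "dr": [[0,0,0],[0,-8,0],[0,-9,0],[0,-9,0],[0,-9,0]], "grip": [0.6,0.5,0.5,0.5,0.5]}}

```text
t: 22.42
tool_pos: [0.4705, -0.2692, 0.2654]
tool_rot: [-1.439, 0.723, -0.74]
contact_force: [-0.3, -0.4, 0.0]
opening: 0.043
```

```bash
python3 plan.py .4434 -.1937 .22 80.75 .05
```

```text
t 22.43 pos [ 0.4705 -0.2692  0.2654] head 36.24 down [ 0.011 -0.001 -1.   ] open 0.043 F [-0.3 -0.4  0. ] q [-0.66 -0.18  1.74  0.01  1.57 -1.29]
rows 6
[-0.0129, 0.0075, 0.0037] [-0.05, -7.42, 0.09]
[-0.0123, 0.0075, 0.0054] [-0.05, -7.42, 0.09]
[-0.0115, 0.0075, 0.0069] [-0.05, -7.42, 0.09]
[-0.0105, 0.0075, 0.0083] [-0.05, -7.42, 0.09]
[-0.0093, 0.0076, 0.0096] [-0.05, -7.42, 0.09]
```

Call:
{"method": "servo_tool", "body": {"delta_pos": [[-0.016,0.005,0.005],[-0.015,0.005,0.007],[-0.014,0.01,0.009],[-0.011,0.015,0.01],[-0.008,0.015,0.01]], "dr": [[0,-9,0],[0,-9,0],[0,-9,0],[0,-9,0],[0,-9,0]], "grip": [0.5,0.5,0.5,0.5,0.5]}}

```text
t: 23.05
tool_pos: [0.4445, -0.1952, 0.2233]
tool_rot: [-1.574, 0.081, -0.117]
contact_force: [0.1, -0.1, 0.2]
opening: 0.0427
```

```bash
python3 plan.py .4434 -.1937 .12 80.75 .03; python3 look.py scene 200 100 110 100 7 f1.png;python3 look.py top 335 180 90 70 8 f2.png
```

```text
t 23.05 pos [ 0.4445 -0.1952  0.2233] head 82.8 down [ 0.023 -0.007 -1.   ] open 0.0427 F [ 0.1 -0.1  0.2] q [-0.57 -0.32  1.93  0.01  1.51 -2.02]
rows 4
[-0.0009, 0.0258, 0.0004] [0.05, 0.51, 0.34]
[-0.0008, 0.0258, 0.0004] [0.05, 0.51, 0.34]
[-0.0006, 0.0258, 0.0004] [0.05, 0.51, 0.34]
[-0.0005, 0.0258, 0.0004] [0.05, 0.51, 0.34]
23.1 [ 0.4433 -0.1936  0.2209] F [ 0.4  1.  -1.4] T [0.04 0.01 0.01] op 0.0426 head 83.02 y [ 0.02  -0.004 -1.   ]
23.15 [ 0.4436 -0.1944  0.2216] F [0.1 0.1 0.1] T [-0.07  0.   -0.02] op 0.0423 head 82.53 y [ 0.02  -0.005 -1.   ]
```

View pics/f1.png

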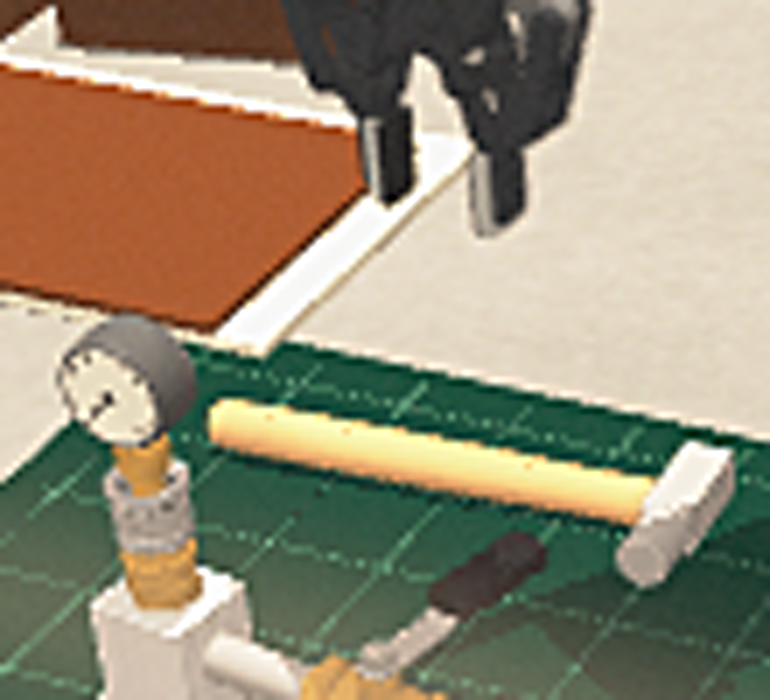

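View pics/f2.png

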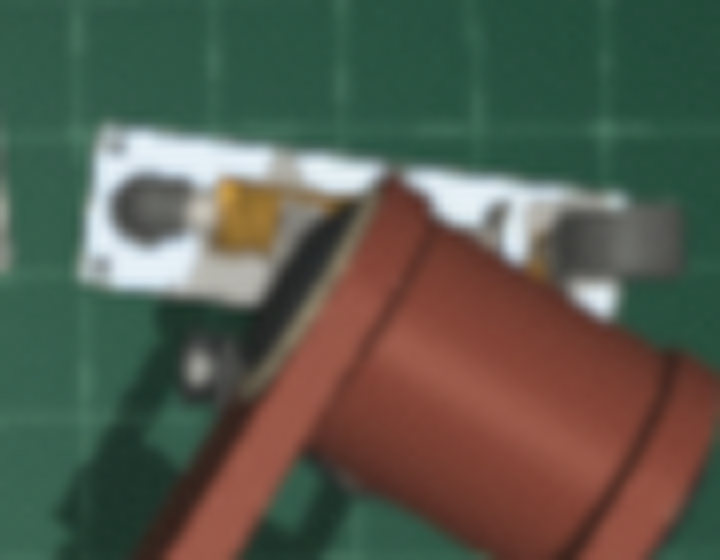

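Run:
```python
from g import *
st=Z['st']
for ang in (0,-5,5,10):
    a=np.radians(180-ang)
    for r in (39,97):
        P=W(st,[r*np.cos(a),35+r*np.sin(a),79])
        print(ang,r,P.round(4),proj("scene",P).round(1),proj("top",P).round(1))
print("pivot",proj("scene",W(st,[0,35,85])),proj("top",W(st,[0,35,85])))
```

```text
0 39 [[ 0.4789 -0.1995  0.079 ]] [[262.1 186.5]] [[370.1 217.5]]
0 97 [[ 0.4217 -0.1902  0.079 ]] [[274.  176.8]] [[367.8 234.2]]
-5 39 [[ 0.4785 -0.2029  0.079 ]] [[261.2 186.2]] [[371.1 217.6]]
-5 97 [[ 0.4207 -0.1986  0.079 ]] [[271.6 176. ]] [[370.2 234.5]]
5 39 [[ 0.4796 -0.1962  0.079 ]] [[263.  186.8]] [[369.2 217.3]]
5 97 [[ 0.4234 -0.1819  0.079 ]] [[276.2 177.6]] [[365.3 233.8]]
10 39 [[ 0.4806 -0.1929  0.079 ]] [[263.9 187.3]] [[368.2 217. ]]
10 97 [[ 0.4258 -0.1738  0.079 ]] [[278.2 178.6]] [[363.  233.1]]
pivot [[253.58343648 191.64854313]] [[371.96790252 206.13890507]]
```

Call:
{"method": "servo_tool", "body": {"delta_pos": [[0,0.025,0.001],[-0.001,0.025,0.001],[0,0.025,0.001],[0,0.025,0],[0,0.015,0]], "dr": [[0,1.5,0.6],[0,1,0.4],[0,1,0.2],[0,0,0],[0,0,0]], "grip": [0.5,0.5,0.5,0.5,0.5]}}

```text
t: 23.78
tool_pos: [0.446, -0.1941, 0.1035]
tool_rot: [-1.569, 0.163, -0.166]
contact_force: [0.3, 0.3, 0.9]
opening: 0.0429
```

```bash
python3 plan.py .444 -.191 .055 79 .03; python3 look.py scene 225 130 80 70 9 f3.png
```

```text
t 23.77 pos [ 0.446  -0.1941  0.1035] head 77.99 down [ 0.002 -0.004 -1.   ] open 0.0429 F [0.3 0.3 0.9] q [-0.56 -0.2   2.03 -0.    1.3  -1.92]
rows 2
[-0.0013, 0.0243, 0.0014] [0.11, -0.5, 0.07]
[-0.0013, 0.0243, 0.0014] [0.11, -0.5, 0.07]
23.82 [ 0.4449 -0.1935  0.1017] F [-0.4  1.1 -0.8] T [ 0.02  0.08 -0.01] op 0.0426 head 78.01 y [-0.001 -0.003 -1.   ]
```

View pics/f3.png

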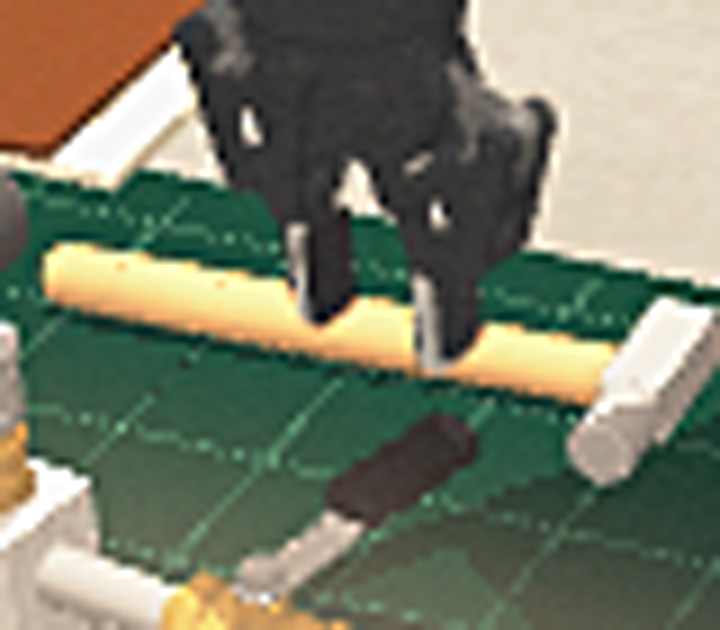

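Call:
{"method": "servo_tool", "body": {"delta_pos": [[-0.001,0.018,0.002],[0,0.018,0],[0,0.009,0]], "dr": [[0,-0.3,0],[0,0,0],[0,0,0]], "grip": [0.5,0.5,0.5]}}

```text
t: 24.2
tool_pos: [0.4455, -0.1921, 0.0554]
tool_rot: [-1.569, 0.16, -0.163]
contact_force: [-1.1, -0.3, 0.4]
opening: 0.0427
```

```bash
python3 plan.py .444 -.191 .055 79 .03; python3 look.py scene 225 130 80 70 9 f4.png
```

```text
t 24.2 pos [ 0.4455 -0.1921  0.0554] head 78.2 down [ 0.001 -0.004 -1.   ] open 0.0427 F [-1.1 -0.3  0.4] q [-0.56 -0.14  2.07 -0.    1.21 -1.92]
rows 1
[-0.0017, 0.0004, 0.0008] [0.21, -0.8, 0.13]
24.25 [ 0.4449 -0.1918  0.0545] F [-0.5  0.2 -0.9] T [ 0.03 -0.01 -0.  ] op 0.0428 head 78.2 y [ 0.    -0.003 -1.   ]
```

View pics/f4.png

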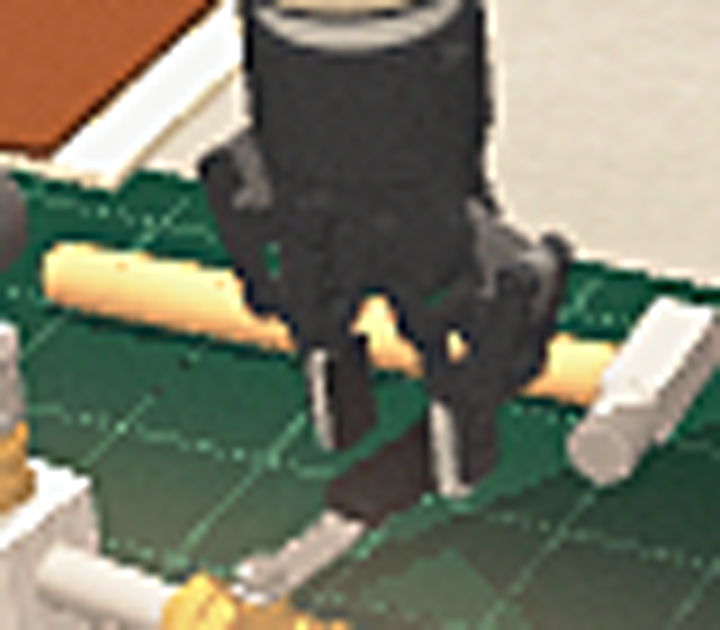

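Call:
{"method": "servo_tool", "body": {"delta_pos": [[-0.001,0.001,0],[0,0,0],[0.001,0,0.0115],[0.001,0,0.0115]], "dr": [[0,0,0],[0,0,0],[0,9,0],[0,9,0]], "grip": [0.33,0.33,0.33,0.33]}}

```text
t: 24.75
tool_pos: [0.453, -0.1722, 0.0552]
tool_rot: [-1.538, 0.413, -0.42]
contact_force: [-1.2, -2.6, -1.7]
opening: 0.028
```

```bash
cat > lev.py <<'E'
from h import *
o=ctrl.get_obs(); p=o['tool_pos']; M=R.from_rotvec(o['tool_rot']).as_matrix(); d=p[:2]-[.5174,-.2058]
print("t",o['t'],p.round(4),"r",np.linalg.norm(d).round(4),"lever dir",np.degrees(np.arctan2(d[1],d[0])).round(1),"head+90",(np.degrees(np.arctan2(M[1,2],M[0,2]))+90).round(1),"F",o['contact_force'].round(1),"T",o['wrist_torque'].round(2),"y",M[:,1].round(3),"op",round(o['opening'],4))
E
python3 lev.py; python3 look.py scene 225 130 80 70 9 f5.png
```

```text
t 24.75 [ 0.453  -0.1722  0.0552] r 0.0726 lever dir 152.4 head+90 149.6 F [-1.2 -2.6 -1.7] T [-0.42  0.17 -0.  ] y [ 0.002 -0.008 -1.   ] op 0.028
24.8 [ 0.4535 -0.1711  0.0553] F [-0.6 -1.  -1. ] T [-0.06  0.18  0.02] op 0.0279 head 59.43 y [ 0.003 -0.007 -1.   ]
```

View pics/f5.png

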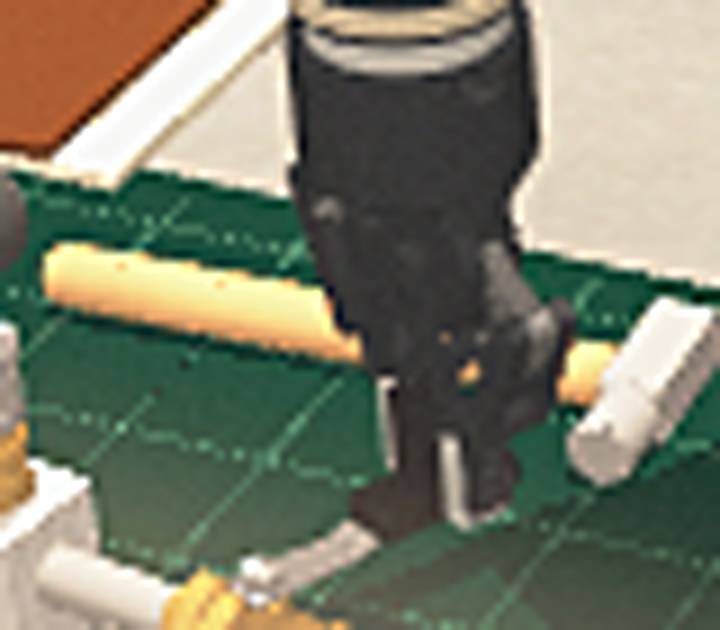

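Call:
{"method": "servo_tool", "body": {"delta_pos": [[0.001,0,0.0115],[0.001,0,0.0115],[0.001,0,0.0115],[0.001,0,0.0115]], "dr": [[0,9,0],[0,9,0],[0,9,0],[0,9,0]], "grip": [0.33,0.33,0.33,0.33]}}

```text
t: 25.3
tool_pos: [0.486, -0.1427, 0.0554]
tool_rot: [-1.383, 0.909, -0.915]
contact_force: [-2.4, -1.7, 0.1]
opening: 0.0282
```

```bash
python3 lev.py; python3 look.py scene 225 130 80 70 9 f6.png
```

```text
t 25.3 [ 0.486  -0.1427  0.0554] r 0.0705 lever dir 116.5 head+90 112.8 F [-2.4 -1.7  0.1] T [-0.25  0.36 -0.  ] y [-0.003 -0.011 -1.   ] op 0.0282
25.35 [ 0.4871 -0.1423  0.0557] F [-1.5  0.4  0.9] T [-0.01  0.17  0.02] op 0.0282 head 22.65 y [-0.001 -0.01  -1.   ]
```

View pics/f6.png

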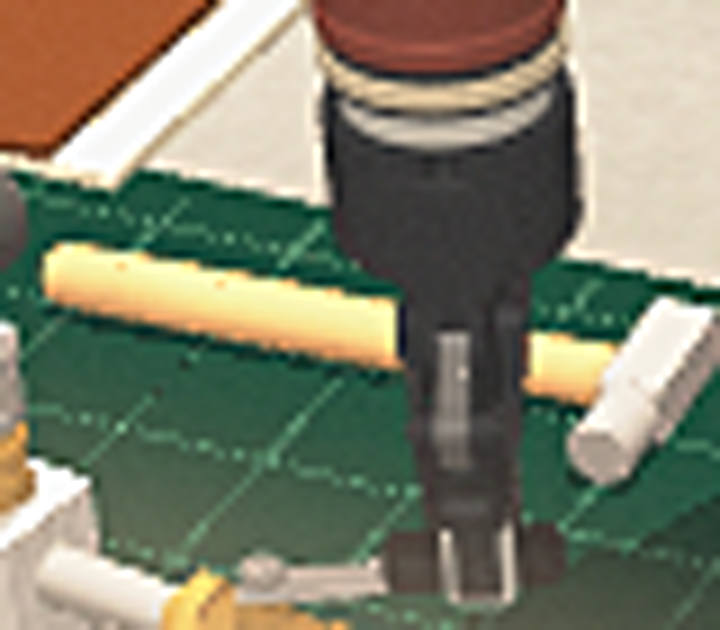

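Call:
{"method": "servo_tool", "body": {"delta_pos": [[0,0,0.0115],[0,0,0.0115],[0,0,0.0115],[0.001,0,0.0115]], "dr": [[0,8,0.2],[0,8,0.2],[0,8,0.2],[0,8,0]], "grip": [0.33,0.33,0.33,0.33]}}

```text
t: 25.85
tool_pos: [0.5296, -0.1364, 0.0558]
tool_rot: [-1.137, 1.334, -1.326]
contact_force: [-17.4, -0.8, 4.7]
opening: 0.0284
```

```bash
python3 lev.py; python3 look.py scene 215 130 80 80 9 f7.png
```

```text
t 25.85 [ 0.5296 -0.1364  0.0558] r 0.0705 lever dir 80.0 head+90 80.7 F [-17.4  -0.8   4.7] T [-0.13  3.37  0.11] y [-0.01  -0.002 -1.   ] op 0.0284
25.9 [ 0.5289 -0.1364  0.0555] F [-5.6  0.6  2.2] T [0.08 0.73 0.03] op 0.0278 head -9.52 y [-0.014 -0.002 -1.   ]
```

View pics/f7.png

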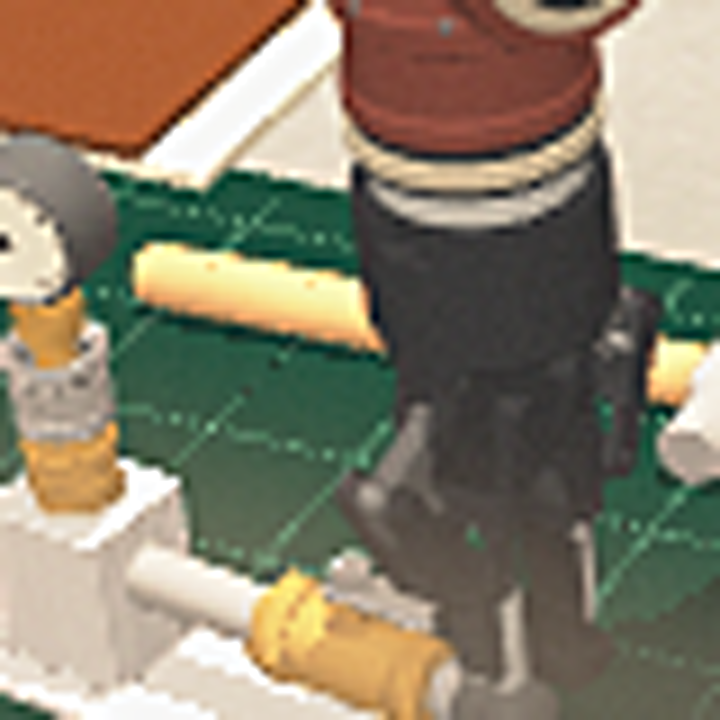

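Call:
{"method": "servo_tool", "body": {"delta_pos": [[0,0,0.004],[0,0,0.004]], "dr": [[0,0,0],[0,0,0]], "grip": [0.33,0.33]}}

```text
t: 26.15
tool_pos: [0.5287, -0.1362, 0.055]
tool_rot: [-1.158, 1.352, -1.306]
contact_force: [-15.9, 2.9, 10.7]
opening: 0.0281
```

```bash
python3 lev.py
```

```text
t 26.15 [ 0.5287 -0.1362  0.055 ] r 0.0706 lever dir 80.8 head+90 81.0 F [-15.9   2.9  10.7] T [ 0.48  2.73 -0.02] y [-0.036  0.004 -0.999] op 0.0281
```

Call:
{"method": "servo_tool", "body": {"delta_pos": [[0,0,-0.001],[0,0,0],[0,-0.02,0],[0,-0.045,0],[0,-0.055,0]], "dr": [[0,0,0],[0,0,0],[0,0,0],[1,0,0],[1,0,0]], "grip": [0.45,0.5,0.5,0.5,0.5]}}

```text
t: 26.78
tool_pos: [0.5296, -0.136, 0.1771]
tool_rot: [-1.139, 1.321, -1.315]
contact_force: [0.6, -0.5, -0.6]
opening: 0.0428
```

Call:
{"method": "servo_tool", "body": {"delta_pos": [[-0.03,-0.04,0],[-0.055,-0.02,0],[-0.055,0,0],[-0.055,0,0],[-0.03,0,0]], "dr": [[0,0,0],[0,0,0],[0,0,0],[0,0,0],[0,0,0]], "grip": [0.5,0.5,0.5,0.5,0.5]}}

```text
t: 27.4
tool_pos: [0.5697, 0.0898, 0.2588]
tool_rot: [-1.117, 1.298, -1.331]
contact_force: [0.2, -0.3, -0.0]
opening: 0.0426
```

```bash
python3 lev.py
python3 - <<'E'
from h import *
im=ctrl.get_image("scene"); cv2.imwrite("pics/z0.png",im[:,:,::-1]); crop("",190,130,110,105,7,"z1.png",im)
im=ctrl.get_image("top"); cv2.imwrite("pics/z3.png",im[:,:,::-1]); crop("",335,180,90,65,8,"z2.png",im)
E
```

```text
t 27.4 [0.5697 0.0898 0.2588] r 0.3002 lever dir 80.0 head+90 81.5 F [ 0.2 -0.3 -0. ] T [ 0.05  0.05 -0.  ] y [ 0.026 -0.003 -1.   ] op 0.0426
```

View pics/z0.png

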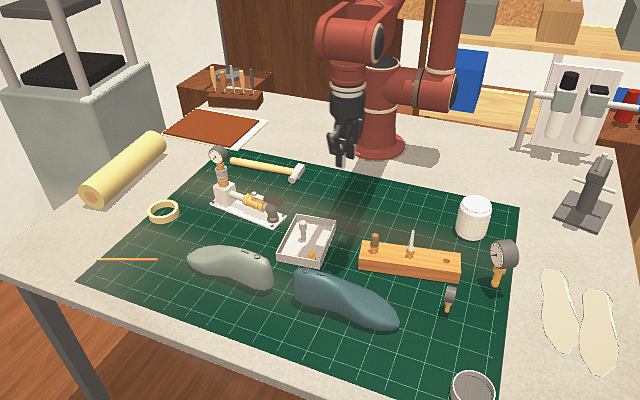

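View pics/z1.png

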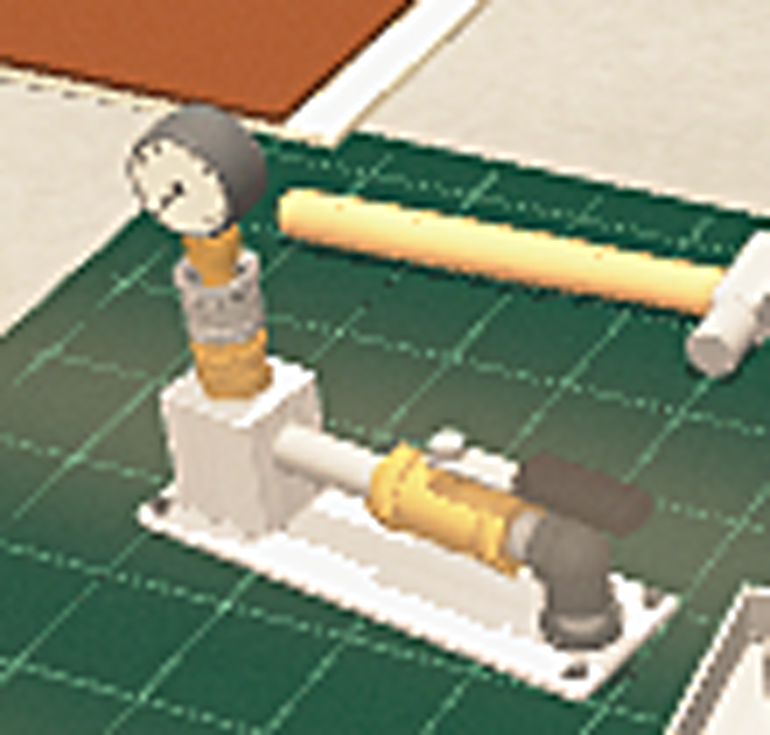

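View pics/z2.png

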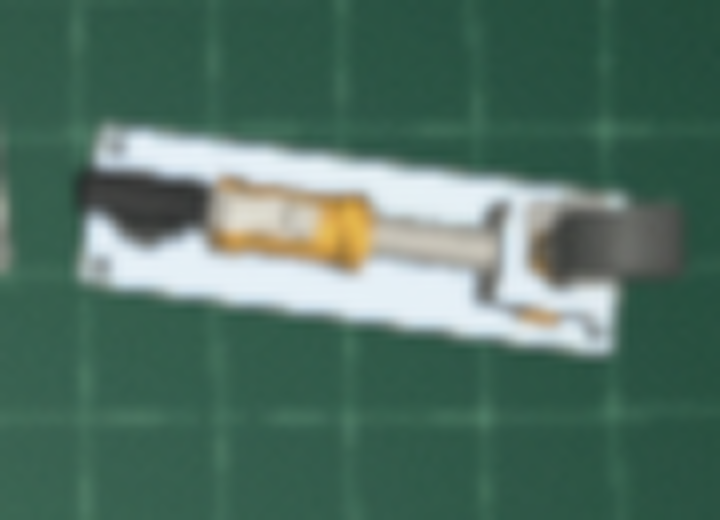

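Run:
```python
from g import *
st=Z['st']
for ang in (80,85,90,95):
    a=np.radians(180-ang)
    for r in (39,97):
        P=W(st,[r*np.cos(a),35+r*np.sin(a),79]); s=proj("scene",P)[0]; t=proj("top",P)[0]
        print(ang,r,((s-[190,130]+.5)*7).round(0),((t-[335,180]+.5)*8).round(0))
```

```text
80 39 [535. 467.] [207. 216.]
80 97 [664. 497.] [ 72. 219.]
85 39 [531. 471.] [207. 208.]
85 97 [654. 509.] [ 73. 200.]
90 39 [526. 476.] [208. 200.]
90 97 [643. 520.] [ 75. 180.]
95 39 [521. 480.] [209. 193.]
95 97 [629. 532.] [ 78. 161.]
```

Run:
```python
from g import *
st=Z['st']
def grip(ang):
    a=np.radians(180-ang); u=np.array([np.cos(a),np.sin(a)]); n=np.array([-u[1],u[0]])
    Q=[]
    for r,w in((39,-11),(97,-11),(97,11),(39,11)):
        q=np.array([0,35])+r*u+w*n; Q.append([q[0],q[1],86])
    return W(st,Q)
for nm,(u0,v0,w,h,s) in {"scene":(245,185,45,30,17),"top":(338,192,45,30,17)}.items():
    im=ctrl.get_image(nm); c=cv2.resize(im[v0:v0+h,u0:u0+w],None,fx=s,fy=s,interpolation=cv2.INTER_CUBIC)[:,:,::-1]
    c=np.clip(c.astype(float)*1.6,0,255).astype(np.uint8).copy()
    for ang,col in((85,(0,255,255)),(90,(255,0,255))):
        q=(proj(nm,grip(ang))-[u0,v0]+.5)*s-.5; cv2.polylines(c,[np.round(q*8).astype(np.int32)],True,col,1,cv2.LINE_AA,3)
    cv2.imwrite(f"pics/y_{nm}.png",c)
```

```text
(no output)
```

View pics/y_scene.png

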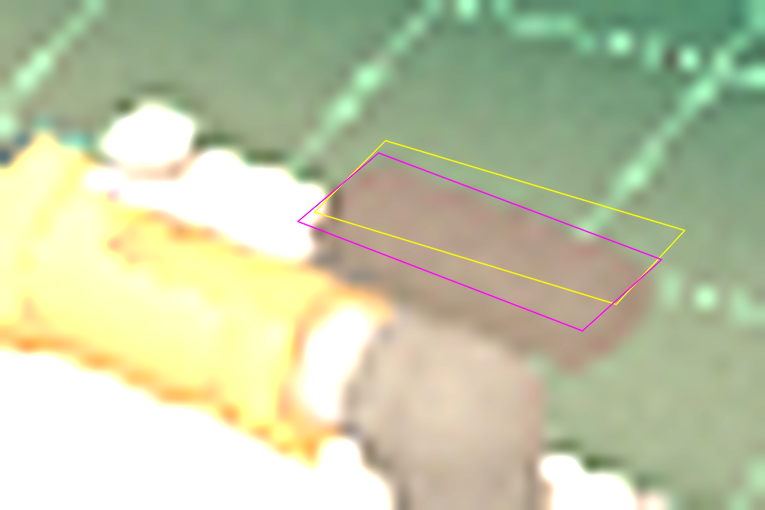

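View pics/y_top.png

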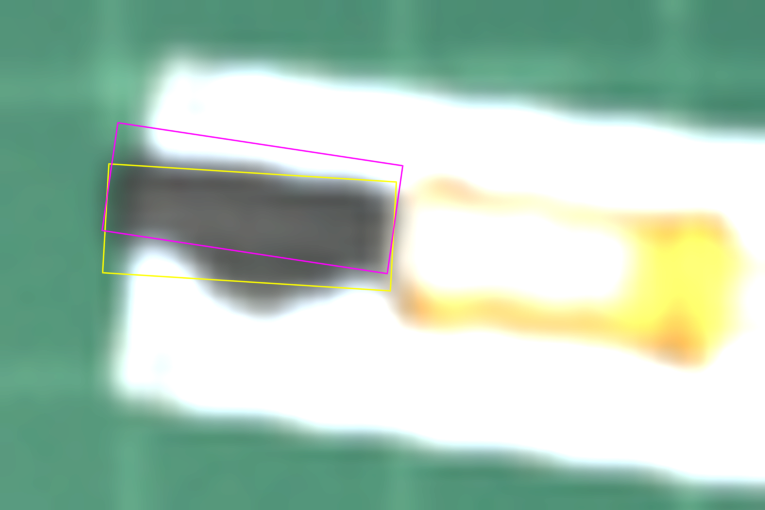

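```bash
python3 - <<'E'
from g import *
print(W(Z['st'],[[-48,113,0],[-25,113,0]]))
E
python3 plan.py .4826 -.121 .15 -9.25 .055
```

```text
[[ 0.48258471 -0.12110514  0.        ]
 [ 0.50528548 -0.12480309  0.        ]]
t 27.6 pos [0.5694 0.0874 0.2576] head -8.62 down [ 0.024 -0.004 -1.   ] open 0.0426 F [-0.6 -0.4 -0.3] q [ 0.03 -0.1   1.69 -0.    1.53  0.18]
rows 5
[0.0438, 0.0213, -0.0114] [-0.28, 0.13, 0.01]
[0.0438, 0.0213, -0.0112] [-0.28, 0.13, 0.01]
[0.0439, 0.0214, -0.011] [-0.28, 0.13, 0.01]
[0.0439, 0.0214, -0.0108] [-0.28, 0.13, 0.01]
[0.0439, 0.0215, -0.0106] [-0.28, 0.13, 0.01]
```

Call:
{"method": "servo_tool", "body": {"delta_pos": [[0.044,0.021,-0.013],[0.044,0.021,-0.012],[0.044,0.021,-0.012],[0.044,0.021,-0.012],[0.04,0.02,-0.012]], "dr": [[-0.4,0.1,0],[-0.3,0.1,0],[-0.3,0.1,0],[-0.3,0.1,0],[0,0,0]], "grip": [0.1,0.0,0.0,0.0,0.0]}}

```text
t: 28.22
tool_pos: [0.4765, -0.1269, 0.1558]
tool_rot: [-1.125, 1.315, -1.332]
contact_force: [0.0, 0.2, -0.2]
opening: 0.0
```

```bash
python3 plan.py .4826 -.121 .06 -9.25 .03
```

```text
t 28.23 pos [ 0.4765 -0.1269  0.1558] head -9.06 down [ 0.011 -0.004 -1.   ] open 0.0 F [ 0.   0.2 -0.2] q [-0.41 -0.24  1.98  0.    1.39 -0.25]
rows 4
[-0.0018, 0.024, 0.001] [-0.16, 0.05, 0.04]
[-0.0017, 0.024, 0.0011] [-0.16, 0.05, 0.04]
[-0.0017, 0.024, 0.0011] [-0.16, 0.05, 0.04]
[-0.0017, 0.024, 0.0012] [-0.16, 0.05, 0.04]
```

Call:
{"method": "servo_tool", "body": {"delta_pos": [[-0.002,0.024,0],[-0.002,0.024,0.001],[-0.002,0.024,0.001],[-0.001,0.02,0.001]], "dr": [[-0.2,0,0],[-0.2,0,0],[-0.1,0,0],[0,0,0]], "grip": [0,0,0,0]}}

```text
t: 28.72
tool_pos: [0.4787, -0.1299, 0.0637]
tool_rot: [-1.123, 1.327, -1.342]
contact_force: [-0.1, 0.3, -0.5]
opening: 0.0
```

```bash
python3 lev.py; python3 look.py scene 225 140 80 75 9 w1.png
```

```text
t 28.725 [ 0.4787 -0.1299  0.0637] r 0.0852 lever dir 117.1 head+90 80.2 F [-0.1  0.3 -0.5] T [0.02 0.03 0.03] y [ 0.005 -0.006 -1.   ] op 0.0
28.77 [ 0.4769 -0.1292  0.0609] F [-1.6 -0.1 -1.6] T [-0.06  0.09  0.03] op 0.0 head -9.85 y [ 0.001 -0.004 -1.   ]
```

View pics/w1.png

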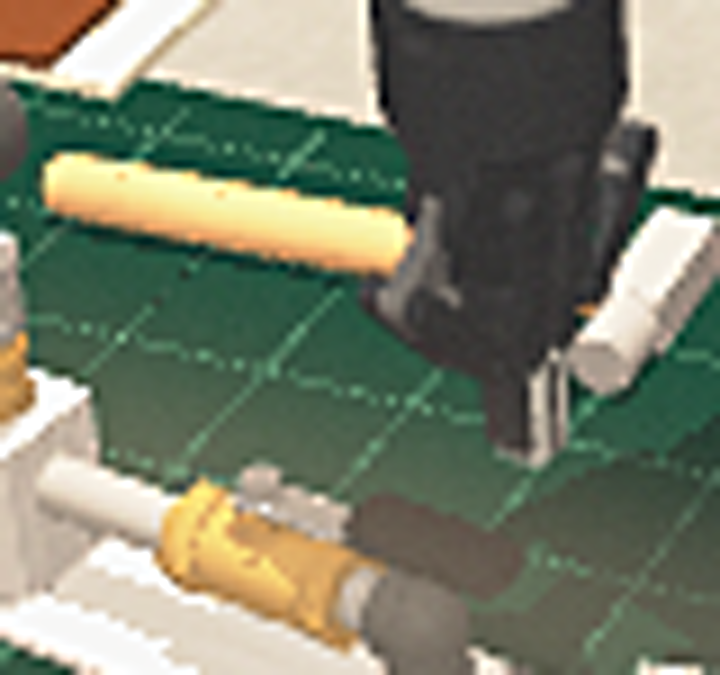

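Call:
{"method": "servo_tool", "body": {"delta_pos": [[-0.002,0.003,0.008],[0,0.001,0.008],[0,0,0.005]], "dr": [[0,0,0],[0,0,0],[0,0,0]], "grip": [0,0,0]}}

```text
t: 29.15
tool_pos: [0.4997, -0.1331, 0.0589]
tool_rot: [-1.123, 1.331, -1.343]
contact_force: [-0.4, -0.2, -0.5]
opening: 0.0
```

Call:
{"method": "servo_tool", "body": {"delta_pos": [[0,0,0.003],[0,0,0.003]], "dr": [[0,0,0],[0,0,0]], "grip": [0,0]}}

```text
t: 29.4
tool_pos: [0.5073, -0.1346, 0.0603]
tool_rot: [-1.122, 1.328, -1.344]
contact_force: [-0.0, 0.6, -0.5]
opening: -0.0002
```

```bash
python3 lev.py; python3 look.py scene 225 140 80 75 9 w2.png
```

```text
t 29.4 [ 0.5073 -0.1346  0.0603] r 0.0719 lever dir 98.1 head+90 80.0 F [-0.   0.6 -0.5] T [0.05 0.   0.02] y [ 0.006 -0.007 -1.   ] op -0.0002
29.45 [ 0.5076 -0.1347  0.0604] F [ 0.4  0.5 -0.4] T [-0.01  0.04 -0.06] op 0.0 head -9.96 y [ 0.006 -0.007 -1.   ]
```

View pics/w2.png

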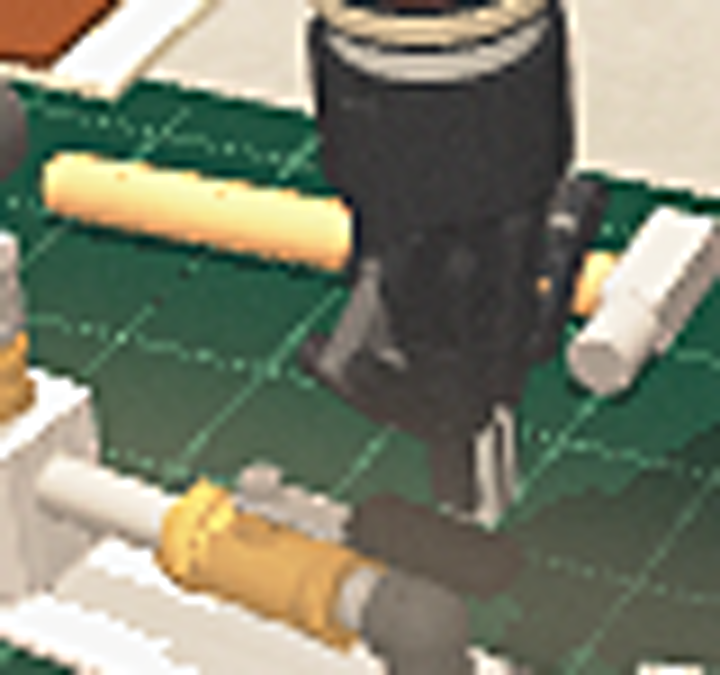

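Call:
{"method": "servo_tool", "body": {"delta_pos": [[-0.001,0.003,0.003],[0,0,0.003],[0,0,0.003]], "dr": [[0,0,0],[0,0,0],[0,0,0]], "grip": [0,0,0]}}

```text
t: 29.82
tool_pos: [0.5087, -0.1341, 0.0575]
tool_rot: [-1.14, 1.345, -1.331]
contact_force: [-13.1, 1.5, 12.1]
opening: 0.0001
```

```bash
python3 lev.py
```

```text
t 29.825 [ 0.5087 -0.1341  0.0575] r 0.0722 lever dir 96.9 head+90 80.2 F [-13.1   1.5  12.1] T [0.34 2.28 0.04] y [-0.018 -0.004 -1.   ] op 0.0001
```

Call:
{"method": "servo_tool", "body": {"delta_pos": [[0,0,-0.008],[0,0,-0.015],[0,-0.03,-0.01],[0,-0.06,0],[0,-0.06,0]], "dr": [[0,0,0],[0,0,0],[0,0,0],[0,0,0],[0,0,0]], "grip": [0,0,0,0,0]}}

```text
t: 30.45
tool_pos: [0.4713, -0.125, 0.2032]
tool_rot: [-1.147, 1.358, -1.32]
contact_force: [0.9, -0.5, 0.9]
opening: -0.0001
```

Call:
{"method": "servo_tool", "body": {"delta_pos": [[-0.05,-0.02,0],[-0.05,-0.01,0],[-0.05,0,0],[-0.05,0,0],[0,0,0]], "dr": [[0,0,0],[0,0,0],[0,0,0],[0,0,0],[0,0,0]], "grip": [0,0,0,0,0]}}

```text
t: 31.08
tool_pos: [0.5075, 0.0763, 0.2401]
tool_rot: [-1.134, 1.348, -1.331]
contact_force: [-1.1, -0.1, 0.3]
opening: 0.0004
```

```bash
python3 lev.py
python3 - <<'E'
from h import *
im=ctrl.get_image("scene"); crop("",190,130,150,140,5,"x1.png",im)
im=ctrl.get_image("top"); crop("",290,150,130,90,6,"x2.png",im)
E
```

```text
t 31.075 [0.5075 0.0763 0.2401] r 0.2822 lever dir 92.0 head+90 80.0 F [-1.1 -0.1  0.3] T [-0.02 -0.02  0.  ] y [-0.016 -0.    -1.   ] op 0.0004
```

View pics/x1.png

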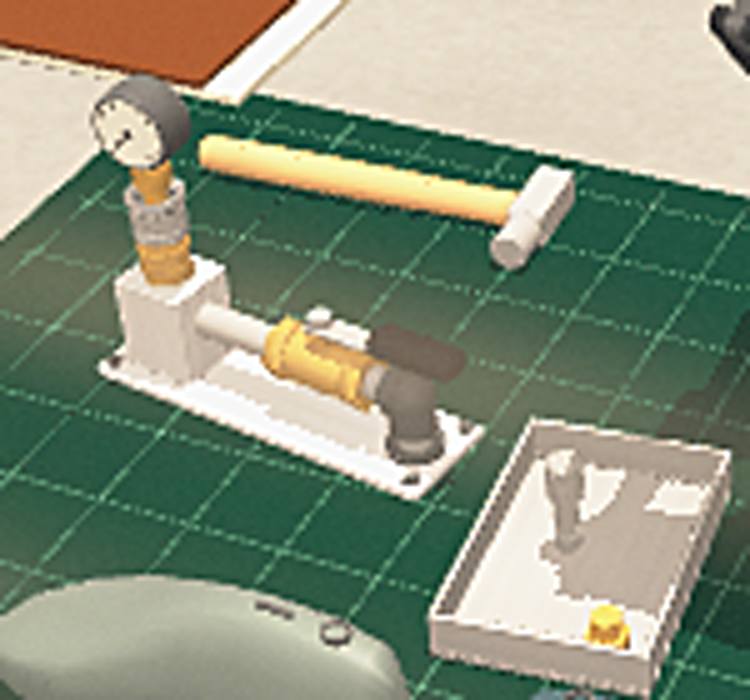

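View pics/x2.png

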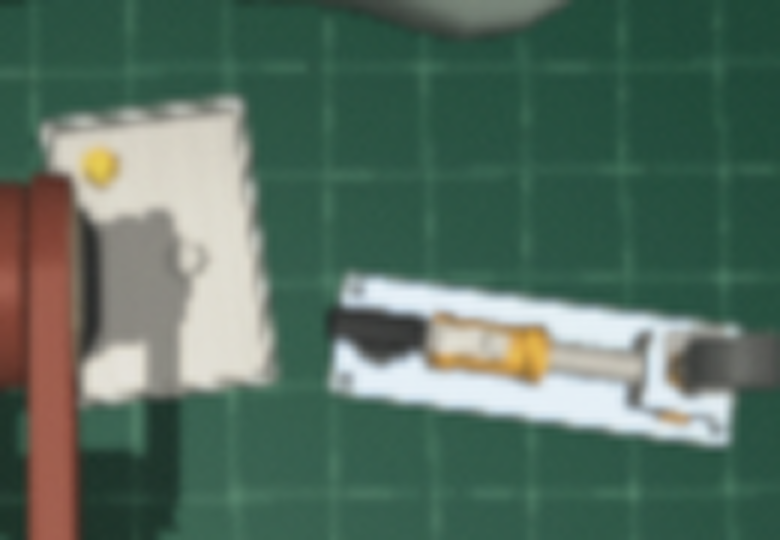

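The lever lies along the pipe and is hard against its stop. The gauge is upright with the collar up, and the plug is standing in the tray. I hand in the job.

```bash
python3 -c "
from station import ctrl
print(ctrl.finish_job())"
```

```text
the job is handed in; nothing more can be done
None
```

The job is done in the order asked and was handed in at about 31 s of the 64 s allowed.

- **Plug:** I pressed the collar to its bottom (32 N on the wrist), and the plug sprang up. I drew it out and left it standing upright in the steel tray.
- **Gauge:** I took the middle-sized gauge from the rack and pushed it into the coupling. It caught once at about 20 N; easing it about 2 mm sideways freed it, and it then went in and locked.
- **Valve:** I then swung the lever to its stop.

**Last checks**
- **Lock:** the gauge held against an upward tug of about 23 N, and the collar is back up in the pictures.
- **Lever:** it did not move under pushes of 16 N and 13 N from two different grips, where 2.5 N turns it. It lies along the pipe in both views.
- **Plug and the rest:** the plug is in the tray. I touched nothing else, and the whole-scene picture taken just before the last lever check shows everything else in place.

**Disagreements**
- **Fingertip height:** in pictures and by touch, the fingertips sat about 35 mm higher than the text's TCP offset implies. I worked from the contact heights instead.
- **Lever angle:** the picture overlay put the lever about 1 to 4 degrees short of 90. My fit of the station's direction is itself about 1 degree uncertain, so I relied on the stop contact.

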